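# Test the clamps and load the stud-finishing fixture

### The arm

A 6-joint arm with a two-finger parallel gripper is mounted at the origin on the work surface. World frame = base frame: x ahead of the robot, y to its left, z up, the work surface at z = 0. Lengths are in m, angles in rad, forces in N, time in s.
With the tool pointing down it reaches from about 0.4 to 0.825 m from the base axis. Payload 7 kg.
Tool frame: the origin (TCP) lies on the mounting face of the last link; the fingertips stand arm.tcp_to_tips ahead of it and the grasp point (between the pads) lies 159 mm ahead of it (arm.tcp_to_tips is the distance from the TCP to the fingertips, in m); z points along the fingers, y is the direction in which the jaws open and shut (so a half turn about z gives the same grasp; the last joint's range is limited). The gripper opens to 88 mm and grips with 3 to 60 N. Pads are 19 mm wide; open, the fingers measure 130 mm over their backs; the gripper's body (78 mm by 193 mm) begins 47 mm behind the grasp point.
Start: joints at [1.401, 0.359, 0.012, 0, -1.224, -0.288], TCP at [0.298, 0.605, 0.405] pointing down, gripper open.
Joint ranges: [-3.07, 3.07], [-1.43, 2.12], [-1.02, 1.25], [-3.03, 1.67], [-3.05, -0], [-3.03, 3.03]. Speed limits (rad/s): [2.39, 2.39, 3.01, 3.14, 3.14, 3.14].

### API

Orientations are given as [roll, pitch, yaw] about the fixed x, y, z axes, in that order (R = Rz(yaw) Ry(pitch) Rx(roll)).
In Python, from station import arm, cams, job_done, finder gives the robot as it stands.
- The arm moves only by the tool play_rows, never from a script. Its argument "targets" is a list that holds one entry, the list of rows, each a list of 4 numbers: the shift along the tool's x, y, z in m, then the turn about the tool's z in degrees. A call has 1 to 5 rows; each row is the pose to reach, as a shift and turn from the pose commanded when the call began, along the tool's axes at that moment; what a row does not reach only later rows make up. A row lasts 1/8 s, in which the tool goes at most 62.5 mm and 10.7 degrees, less where a joint would pass 70% of its speed; a pose out of reach is approached as far as the arm can. A call with a gripper value outside its range is refused whole. "grip" is the closure in counts, from 0 (fully open) to 255 (shut), set as the call begins (left out, the last holds). The fingers move at their own pace and stop on an object; "newtons" is the grip in N (left out, the last holds). Time passes only in rows, so rows that repeat a pose let the fingers close. It gives the time, the measured TCP pose, the force and the opening at its end, in the units of the state.
- arm.get_state(): the state, without advancing time (a new reading comes with each control period).
- cams.grab_frame(name): name is "side" or "top"; returns (picture, depth): 480x640x3 uint8, red, green, blue; 480x640 float32, m along the optical axis (not along the pixel's ray), 0 where there is no reading.
- cams.camera_params(name): a dict with "intrinsics" (3x3 intrinsics, pixels), "D" ([k1, k2, p1, p2, k3] as OpenCV has them; the pictures are not rectified), "position" and "attitude" of the camera in the world. Camera axes: x right, y down, z forward; pixel columns grow to the right and rows downward; lengths in m; the calibration is good to about 2 mm. A picture is of the moment at which its call begins. camera_params takes no time and is no camera call.
- job_done(): hands the job in, once; it reports no verdict.
Trained networks look in the newest picture that a camera, given by its name, has taken for a name from the list of things; names that differ only in an ending like _2 or _b are one class to them, and where a whole thing is asked for, a point or a joint stands for the part that bears it (a point fixed in the world has none). Each returns a list of dicts, best first, with "score" (0 to 1); they miss things now and then, are a little off and sometimes report something else, mostly with a low value. They report only what shows in the picture. A call takes as long as a camera call. They do not tell look-alikes from the thing itself.
- finder.find_in(camera, query): "xyz" ([x, y, z] in m, in world coordinates, good to about 4 mm: the middle of the surface that is visible of it).
- finder.masks_of(camera, query): "mask" (480x640 bool, what is visible of it).
The state is a dict: "t": time; "q": joint angles; "qd": joint speeds; "joint_efforts": joint torques, N m; "eef_pos": TCP position; "ee_rot": TCP orientation; "force": force on the tool from outside, world axes, zero at the start; "moment": the same for the moment, N m; "width": finger opening in m.
Only numpy, scipy, OpenCV 4.12 (cv2) and the standard library are available. Lean on these libraries where they do the work, as an engineer would, in place of code of your own. Each camera call takes 0.05 s, during which the arm holds its last target. There are 200 camera calls.

### The job

Get the finishing fixture ready for the next batch of armour studs. First test that its two clamp screws hold, the one near the robot and then the far one: push the orange torque lever clockwise until the red needle stands in the green, keep it there for a second, and let go; the screw and its needle must not turn. Then lay every stud blank from the tray fully home in a pocket of its own shape, boss up, and only then swing the blue hold-down frame gently all the way shut over them, leaving the tools and tins about the bench alone.

Things in the scene. Friction and masses are not known exactly. Their poses are not given: they have to be found in the camera images.
- fixture: Finishing fixture, fixed: dark bed plate 304 x 270 x 12 mm (x, y, z) and on it an aluminium nest plate 160 x 200 mm, top 32 mm above the bench. Origin: centre of the bed's underside. x runs from the near clamp to the far one, y towards the frame's hinge. Clamp screws at x = -108 and +108 mm, y = 0. Straps to 44 mm, levers and needles to 77 mm high
- round_pocket (a point): Centre of the floor of the middle one of three round pockets, 47 mm across, for round blanks; the other two are 60 mm to either side of it along the fixture's y axis. Row near the near clamp (fixture x = -31 mm). Pockets 5 mm deep, slightly chamfered, floor 27 mm above the bench. Axes as the fixture's
- square_pocket (a point): Centre of the floor of the middle one of three square pockets, 45 x 45 mm, for square blanks, sides along the fixture's x and y; the other two are 60 mm to either side of it along the fixture's y axis. Row near the far clamp (fixture x = +31 mm). Pockets 5 mm deep, slightly chamfered, floor 27 mm above the bench. Axes as the fixture's
- near_lever (a joint): Wind-up (rad), clockwise from above, of the spring torque lever against its clamp screw, nearer the robot (fixture x = -108 mm): 0 at rest, 4 N m per rad, springs back when let go. Needle in the green from 0.2 to 0.4 rad (about 10 to 20 N pushed sideways at the handle); above 0.4 rad (red) the screw itself begins to turn
- near_handle (a point): Middle of that lever's orange handle: level bar 16 mm thick, 60 to 98 mm from the screw axis; this point at 80 mm, 64 mm above the bench. The lever points along the fixture's -y (within 0.3 rad at the start). Site axes turn with the lever: -y outward along it; pushing its side towards -x winds it clockwise. Free below the handle down to the nest (32 mm) or bed (12 mm)
- near_pointer (a point): Tip of the thin red needle fixed to the clamp screw nearer the robot (fixture x = -108 mm), 56 mm from its axis, 74 mm above the bench, over the lever's white, green and red scale. It moves only if the screw itself turns (above 1.6 N m)
- far_lever (a joint): Wind-up (rad), clockwise from above, of the spring torque lever against its clamp screw, farther from the robot (fixture x = +108 mm): 0 at rest, 4 N m per rad, springs back when let go. Needle in the green from 0.2 to 0.4 rad (about 10 to 20 N pushed sideways at the handle); above 0.4 rad (red) the screw itself begins to turn
- far_handle (a point): Middle of that lever's orange handle: level bar 16 mm thick, 60 to 98 mm from the screw axis; this point at 80 mm, 64 mm above the bench. The lever points along the fixture's -y (within 0.3 rad at the start). Site axes turn with the lever: -y outward along it; pushing its side towards -x winds it clockwise. Free below the handle down to the nest (32 mm) or bed (12 mm)
- far_pointer (a point): Tip of the thin red needle fixed to the clamp screw farther from the robot (fixture x = +108 mm), 56 mm from its axis, 74 mm above the bench, over the lever's white, green and red scale. It moves only if the screw itself turns (above 1.6 N m)
- frame (a joint): Angle (rad) of the blue hold-down frame about its hinge: 0 = shut, flat over the flanges of the blanks; about 1.7 to 2.05 at the start, leaning back open. Stiff hinge: it stays where it is left; 2 to 3 N at its free bar moves it. It cannot shut over a blank that is not home
- frame_hinge (a point): Middle of the frame's hinge line, 40 mm above the bench at fixture y = +112 mm; the line runs along the fixture's x axis
- frame_bar (a point): Middle of the outer (when shut: upper) face of the frame's free cross bar, 213 mm from the hinge. Frame 122 mm wide, 8 mm thick: three bars, two long slots for the studs; cross bar 17 mm broad; a black rubber tab 44 mm wide goes 17 mm on beyond it. Shut, this face is 42.5 mm above the bench. z out of this face (the one to push), -y away from the hinge
- round0_mid (a point): Round brass stud blank (may be absent: None): flange 44 mm across, 7 mm thick, and an upright round boss 16 mm thick with a small cone (to 9.5 mm up) at its foot; 28 mm high in all, 90 g. This point: on its axis, 14 mm above its underside; z along the boss. At the start boss up in a wooden tray (walls 18 mm high, floor 4 mm) with two loose washers
- square0_mid (a point): Square steel stud blank (may be absent: None): flange 42 x 42 mm, 7 mm thick, and an upright square boss 16 x 16 mm, sides parallel to the flange's, with a small step (to 9.5 mm up) at its foot; 28 mm high in all, 100 g. This point: on its axis, 14 mm above its underside; z along the boss, x and y square to the sides. At the start in the same tray
- round1_mid (a point): Round brass stud blank (may be absent: None): flange 44 mm across, 7 mm thick, and an upright round boss 16 mm thick with a small cone (to 9.5 mm up) at its foot; 28 mm high in all, 90 g. This point: on its axis, 14 mm above its underside; z along the boss. At the start boss up in a wooden tray (walls 18 mm high, floor 4 mm) with two loose washers
- square1_mid (a point): Square steel stud blank (may be absent: None): flange 42 x 42 mm, 7 mm thick, and an upright square boss 16 x 16 mm, sides parallel to the flange's, with a small step (to 9.5 mm up) at its foot; 28 mm high in all, 100 g. This point: on its axis, 14 mm above its underside; z along the boss, x and y square to the sides. At the start in the same tray
- round2_mid (a point): Round brass stud blank (may be absent: None): flange 44 mm across, 7 mm thick, and an upright round boss 16 mm thick with a small cone (to 9.5 mm up) at its foot; 28 mm high in all, 90 g. This point: on its axis, 14 mm above its underside; z along the boss. At the start boss up in a wooden tray (walls 18 mm high, floor 4 mm) with two loose washers
- square2_mid (a point): Square steel stud blank (may be absent: None): flange 42 x 42 mm, 7 mm thick, and an upright square boss 16 x 16 mm, sides parallel to the flange's, with a small step (to 9.5 mm up) at its foot; 28 mm high in all, 100 g. This point: on its axis, 14 mm above its underside; z along the boss, x and y square to the sides. At the start in the same tray
- brush_tin: Bystander to be left alone: tin with brushes, 74 mm across, up to 200 mm high; origin on its underside
- hammer: Bystander to be left alone: hammer lying down; origin on its underside
- screwdriver: Bystander to be left alone: screwdriver lying down; origin on its underside
- paste_jar: Bystander to be left alone: jar, 68 mm across, 60 mm high; origin on its underside
- sanding_block: Bystander to be left alone: cork sanding block, 110 x 66 x 35 mm; origin on its underside
Mind the look-alikes: they are no part of the job. What is shaped like the part that bears square2_mid but pink is not meant.

How it is judged:
On the way, in this order (a step that is already met when the one before it is completed fails the run):
1. the near clamp screw is tested: its lever is held with the needle in the green (0.2 to 0.4 rad) for 0.7 s, the screw not turning (value of joint near_lever between 0.2 and 0.4 rad and distance of near_pointer from where it was at the start of the episode below 0.005 m), for 0.7 s.
2. then the far clamp screw is tested in the same way (value of joint far_lever between 0.2 and 0.4 rad and distance of far_pointer from where it was at the start of the episode below 0.005 m), for 0.7 s.
3. with the frame still open (more than 1.2 rad), every blank present lies home in a pocket of its own shape and both levers are let go (x of round0_mid in the frame of round_pocket between -0.004 and 0.004 m and z of round0_mid in the frame of round_pocket between 0.0115 and 0.0165 m and angle between each of round0_mid, round1_mid, round2_mid, square0_mid, square1_mid, square2_mid's own z axis and vertical below 0.06 rad and (y of round0_mid in the frame of round_pocket between -0.064 and -0.056 m or y of round0_mid in the frame of round_pocket between -0.004 and 0.004 m or y of round0_mid in the frame of round_pocket between 0.056 and 0.064 m) and x of round1_mid in the frame of round_pocket between -0.004 and 0.004 m and z of round1_mid in the frame of round_pocket between 0.0115 and 0.0165 m and (y of round1_mid in the frame of round_pocket between -0.064 and -0.056 m or y of round1_mid in the frame of round_pocket between -0.004 and 0.004 m or y of round1_mid in the frame of round_pocket between 0.056 and 0.064 m) and x of round2_mid in the frame of round_pocket between -0.004 and 0.004 m and z of round2_mid in the frame of round_pocket between 0.0115 and 0.0165 m and (y of round2_mid in the frame of round_pocket between -0.064 and -0.056 m or y of round2_mid in the frame of round_pocket between -0.004 and 0.004 m or y of round2_mid in the frame of round_pocket between 0.056 and 0.064 m) and x of square0_mid in the frame of square_pocket between -0.004 and 0.004 m and z of square0_mid in the frame of square_pocket between 0.0115 and 0.0165 m and (y of square0_mid in the frame of square_pocket between -0.064 and -0.056 m or y of square0_mid in the frame of square_pocket between -0.004 and 0.004 m or y of square0_mid in the frame of square_pocket between 0.056 and 0.064 m) and x of square1_mid in the frame of square_pocket between -0.004 and 0.004 m and z of square1_mid in the frame of square_pocket between 0.0115 and 0.0165 m and (y of square1_mid in the frame of square_pocket between -0.064 and -0.056 m or y of square1_mid in the frame of square_pocket between -0.004 and 0.004 m or y of square1_mid in the frame of square_pocket between 0.056 and 0.064 m) and x of square2_mid in the frame of square_pocket between -0.004 and 0.004 m and z of square2_mid in the frame of square_pocket between 0.0115 and 0.0165 m and (y of square2_mid in the frame of square_pocket between -0.064 and -0.056 m or y of square2_mid in the frame of square_pocket between -0.004 and 0.004 m or y of square2_mid in the frame of square_pocket between 0.056 and 0.064 m) and value of joint frame above 1.2 rad and value of joint each of near_lever, far_lever below 0.1 rad), for 0.2 s.
4. the hold-down frame is shut (within 0.03 rad) (value of joint frame below 0.03 rad), for 0.2 s.
At the end, for the whole second after the job is handed in: Every blank present lies upright (0.06 rad) and home (2.5 mm in height, 4 mm off centre) in a pocket of its own shape; frame shut (under 0.03 rad); both levers let go (under 0.1 rad); both needles within 5 mm of where they began (x of round0_mid in the frame of round_pocket between -0.004 and 0.004 m and z of round0_mid in the frame of round_pocket between 0.0115 and 0.0165 m and angle between each of round0_mid, round1_mid, round2_mid, square0_mid, square1_mid, square2_mid's own z axis and vertical below 0.06 rad and (y of round0_mid in the frame of round_pocket between -0.064 and -0.056 m or y of round0_mid in the frame of round_pocket between -0.004 and 0.004 m or y of round0_mid in the frame of round_pocket between 0.056 and 0.064 m) and x of round1_mid in the frame of round_pocket between -0.004 and 0.004 m and z of round1_mid in the frame of round_pocket between 0.0115 and 0.0165 m and (y of round1_mid in the frame of round_pocket between -0.064 and -0.056 m or y of round1_mid in the frame of round_pocket between -0.004 and 0.004 m or y of round1_mid in the frame of round_pocket between 0.056 and 0.064 m) and x of round2_mid in the frame of round_pocket between -0.004 and 0.004 m and z of round2_mid in the frame of round_pocket between 0.0115 and 0.0165 m and (y of round2_mid in the frame of round_pocket between -0.064 and -0.056 m or y of round2_mid in the frame of round_pocket between -0.004 and 0.004 m or y of round2_mid in the frame of round_pocket between 0.056 and 0.064 m) and x of square0_mid in the frame of square_pocket between -0.004 and 0.004 m and z of square0_mid in the frame of square_pocket between 0.0115 and 0.0165 m and (y of square0_mid in the frame of square_pocket between -0.064 and -0.056 m or y of square0_mid in the frame of square_pocket between -0.004 and 0.004 m or y of square0_mid in the frame of square_pocket between 0.056 and 0.064 m) and x of square1_mid in the frame of square_pocket between -0.004 and 0.004 m and z of square1_mid in the frame of square_pocket between 0.0115 and 0.0165 m and (y of square1_mid in the frame of square_pocket between -0.064 and -0.056 m or y of square1_mid in the frame of square_pocket between -0.004 and 0.004 m or y of square1_mid in the frame of square_pocket between 0.056 and 0.064 m) and x of square2_mid in the frame of square_pocket between -0.004 and 0.004 m and z of square2_mid in the frame of square_pocket between 0.0115 and 0.0165 m and (y of square2_mid in the frame of square_pocket between -0.064 and -0.056 m or y of square2_mid in the frame of square_pocket between -0.004 and 0.004 m or y of square2_mid in the frame of square_pocket between 0.056 and 0.064 m) and value of joint frame below 0.03 rad and value of joint each of near_lever, far_lever below 0.1 rad and distance of each of near_pointer, far_pointer from where it was at the start of the episode below 0.005 m); the robot touches nothing.
It fails at once if a clamp screw is turned (its needle's tip moves more than 8 mm) (distance of any of near_pointer, far_pointer from where it was at the start of the episode above 0.008 m).
It fails at once if the frame is slammed (shutting faster than 4 rad/s) (velocity of joint frame below -4 rad/s).
It fails at once if a bystander is moved by more than 40 mm (distance of any of brush_tin, hammer, screwdriver, paste_jar, sanding_block from where it was at the start of the episode above 0.04 m).
Of round0, round1, round2, square0, square1, square2 only 3 to 5 are there at a start; the rules pass over those that are not, and their reading is None.
At some moment in a run one of round0, round1, round2, square0, square1, square2 may be knocked a few centimetres aside while the robot is not near it.
It also fails if it takes over 210 s, if anything falls off the work surface, if the arm or the gripper's body presses on something with over 40 N, if the wrist force passes 120 N, or if a joint passes its speed limit or range.

## Working session

There is one attempt and no reset: what is moved stays moved. The work goes in short steps, Python scripts to look and compute and a tool call to move; the robot and the scene stay as the last step left them, time stands still between calls to the robot, and variables do not carry over. Pictures are saved under pics/ and viewed, about 12 in all and at most 16, crops included, and the job is handed in when it is done.

Besides the shell and the picture viewer there is one more tool, called after ">>>" as name(argument=value, ...), one argument or row to a line, values as JSON. play_rows: Moves the arm, as the interface text tells. Its arguments: {"type":"object","properties":{"targets":{"type":"array","items":{"type":"array","items":{"type":"array","items":{"type":"number"}}}},"grip":{"type":"number"},"newtons":{"type":"number"}},"required":["targets"]}

```bash
ls; mkdir -p pics
cat > h.py <<'E'
import numpy as np, cv2
from station import arm, cams, job_done, finder
from scipy.spatial.transform import Rotation as R
def cp(n):
    c=cams.camera_params(n); A=np.array(c['attitude'],float)
    Rm=A if A.shape==(3,3) else R.from_euler('xyz',A).as_matrix()
    return np.array(c['intrinsics'],float),np.array(c['D'],float),np.array(c['position'],float),Rm
def grab(n,f=None):
    p,d=cams.grab_frame(n)
    if f: cv2.imwrite('pics/'+f,p[:,:,::-1])
    return p,d
def proj(n,P):
    K,D,t,Rm=cp(n); rv,_=cv2.Rodrigues(Rm.T)
    return cv2.projectPoints(np.atleast_2d(np.array(P,float)),rv,-Rm.T@t,K,D)[0][:,0]
def rays(n,uv):
    K,D,t,Rm=cp(n); u=cv2.undistortPoints(np.array(uv,np.float64).reshape(-1,1,2),K,D)[:,0]
    return t,np.c_[u,np.ones(len(u))]@Rm.T
def onz(n,uv,z):
    t,r=rays(n,uv); return t+r*((z-t[2])/r[:,2])[:,None]
def cloud(n,d):
    v,u=np.mgrid[:480,:640]; t,r=rays(n,np.c_[u.ravel(),v.ravel()])
    return (t+r*d.ravel()[:,None]).reshape(480,640,3)
E
python3 - <<'E'
from h import *
s=arm.get_state(); print(s); print(arm.tcp_to_tips)
for n in('top','side'):
    grab(n,n+'0.png'); print(n,cams.camera_params(n))
    for q in ('fixture','near_handle','far_handle','near_pointer','far_pointer','frame_bar','round0_mid','square0_mid'):
        print(q,[(np.round(f['xyz'],3).tolist(),round(f['score'],2)) for f in finder.find_in(n,q)][:6])
E
```

```text
pics
{'t': 0.0, 'q': array([ 1.40111552e+00,  3.59366622e-01,  1.10557934e-02, -3.37179136e-04,
       -1.22412246e+00, -2.88115050e-01]), 'qd': array([-1.40683158e-03,  7.28270981e-04, -4.66510392e-04, -5.03473660e-04,
        1.11288198e-03, -9.91853748e-05]), 'joint_efforts': array([ 3.32790805e-04, -5.82724142e+01,  2.93051970e+01,  6.99717790e+00,
        6.76054580e-03, -1.58779017e-04]), 'eef_pos': array([0.29823761, 0.60531361, 0.40373656]), 'ee_rot': array([ 3.13993309e+00, -1.61273503e-04, -4.57910549e-01]), 'force': array([-0.88685792, -0.42595993, -0.73425266]), 'moment': array([ 0.02408992, -0.0229275 , -0.0400716 ]), 'width': 0.08739027386735707}
0.1781
top {'intrinsics': array([[452.54400132,   0.        , 313.97471765],
       [  0.        , 452.54400132, 240.42862334],
       [  0.        ,   0.        ,   1.        ]]), 'D': array([-0.04425692,  0.        ,  0.        ,  0.        ,  0.        ]), 'position': array([ 0.36958532, -0.04938665,  1.26653304]), 'attitude': array([-2.95970824,  0.01953788, -1.58972724])}
fixture [([0.557, 0.088, 0.024], 0.81)]
near_handle
[... 492 characters left out ...]
       ,   0.        ,   1.        ]]), 'D': array([-0.0674552,  0.       ,  0.       ,  0.       ,  0.       ]), 'position': array([ 0.23570948, -0.7357574 ,  0.90689965]), 'attitude': array([-2.37844783,  0.02022718, -0.47232626])}
fixture [([0.559, 0.068, 0.027], 0.77)]
near_handle [([0.443, 0.034, 0.07], 0.57), ([0.415, -0.339, 0.014], 0.53)]
far_handle [([0.655, 0.028, 0.069], 0.47)]
near_pointer [([0.557, 0.071, 0.026], 0.64), ([0.445, 0.035, 0.067], 0.53)]
far_pointer [([0.659, 0.026, 0.07], 0.78), ([0.656, 0.026, 0.067], 0.56), ([0.569, 0.214, 0.175], 0.28)]
frame_bar [([0.445, 0.035, 0.07], 0.62), ([0.568, 0.212, 0.173], 0.6)]
round0_mid []
square0_mid [([0.413, -0.34, 0.014], 0.9)]
```

View pics/top0.png

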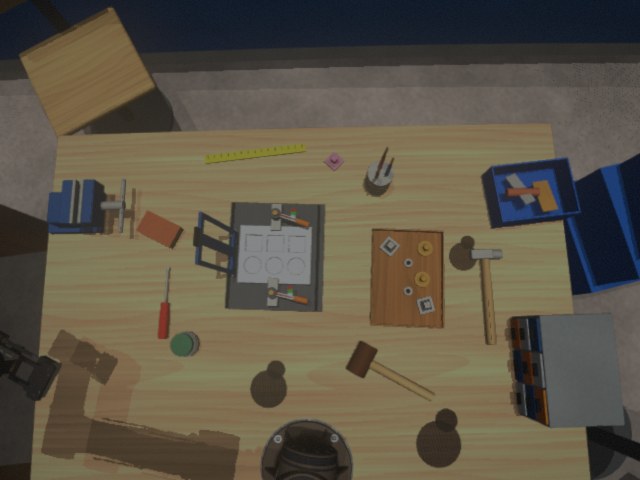

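View pics/side0.png

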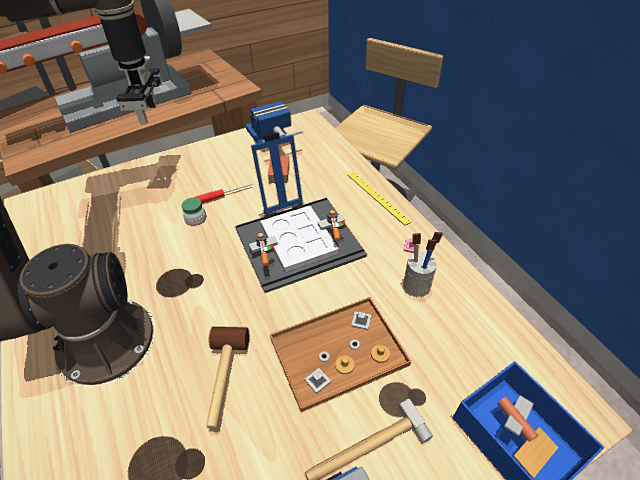

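Top view: fixture around (275,257) with its frame leaning left (hinge toward +y). The tray at (408,278) holds squares at (390,246) and (427,306) and rounds at (425,248) and (422,279). The pink look-alike is at (334,161). I'll crop closer and compute poses.

```bash
cat > m.py <<'E'
from h import *
def nest(n,p,d,draw=None):
    hsv=cv2.cvtColor(p,cv2.COLOR_RGB2HSV); X=cloud(n,d)
    m=((hsv[:,:,1]<50)&(hsv[:,:,2]>120)&(np.abs(X[:,:,2]-.03)<.012)&(X[:,:,0]>.45)&(X[:,:,0]<.67)&(X[:,:,1]>-.05)&(X[:,:,1]<.2)).astype(np.uint8)
    m=cv2.morphologyEx(m,cv2.MORPH_OPEN,np.ones((3,3)))
    k,l,st,_=cv2.connectedComponentsWithStats(m); i=1+np.argmax(st[1:,4])
    cs,_=cv2.findContours((l==i).astype(np.uint8),cv2.RETR_EXTERNAL,cv2.CHAIN_APPROX_NONE)
    c=cs[0][:,0].astype(float); return onz(n,c,.032)[:,:2]
E
python3 - <<'E'
from m import *
for n in('top','side'):
    p,d=grab(n)
    q=nest(n,p,d); r=cv2.minAreaRect((q*1000).astype(np.float32)); print(n,'nest',r)
    X=cloud(n,d)
    if n=='top':
        a=cv2.resize(p[190:320,185:330],None,fx=5,fy=5,interpolation=cv2.INTER_CUBIC)[:,:,::-1]; cv2.imwrite('pics/fixc.png',a[:600])
        a=cv2.resize(p[225:335,365:450],None,fx=5,fy=5,interpolation=cv2.INTER_CUBIC)[:,:,::-1]; cv2.imwrite('pics/tray.png',a)
    else:
        a=cv2.resize(p[195:295,230:370],None,fx=5,fy=5,interpolation=cv2.INTER_CUBIC)[:,:,::-1]; cv2.imwrite('pics/fixs.png',a)
E
```

```text
top nest ((561.2757568359375, 80.7469711303711), (196.8329315185547, 157.69532775878906), 87.11659240722656)
side nest ((558.8424682617188, 77.58282470703125), (202.72825622558594, 160.2184600830078), 87.3951644897461)
```

View pics/fixc.png

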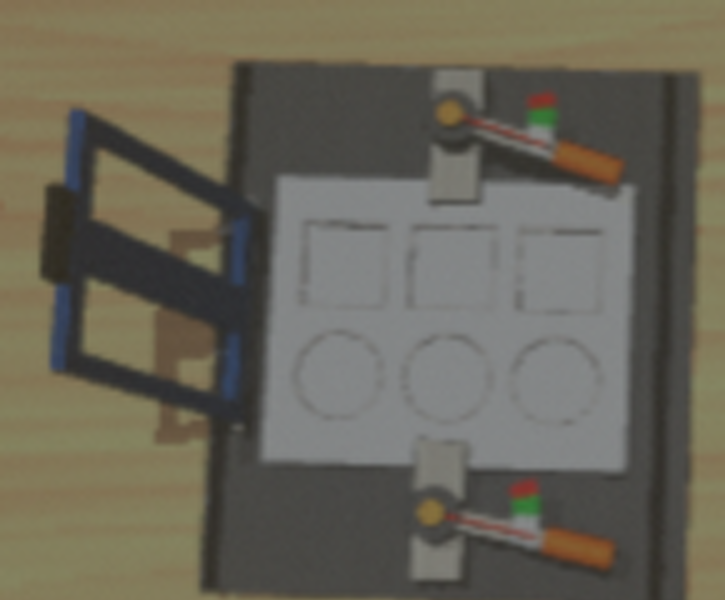

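View pics/tray.png

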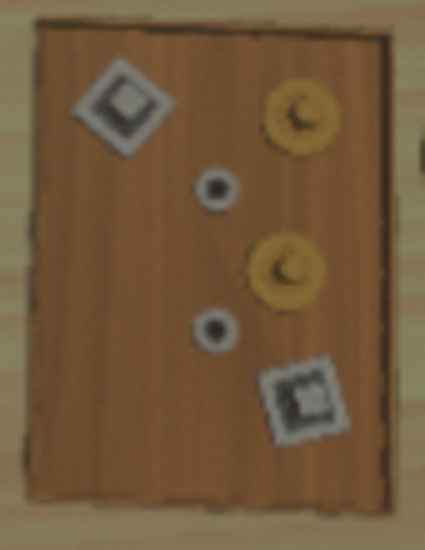

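Fixture crop (5x, offset 185,190): near screw at (430,513), far screw at (450,112). Both levers point right and slightly down, with the scale on their upper (+x) side. Tray crop (5x, offset 365,225): squares at (123,105) and (305,400), rounds at (301,117) and (286,271), plus two washers that I'll leave. Next I'll measure.

```bash
cat >> m.py <<'E'
def blanks(p,d=None,n='top',z=.011,box=(365,225,450,335)):
    hsv=cv2.cvtColor(p,cv2.COLOR_RGB2HSV); H,S,V=[hsv[:,:,i].astype(int) for i in range(3)]
    out=[]
    a,b,c,e=box
    for k,m in (('sq',(S<70)),('rd',(H>18)&(H<32)&(S>120)&(V>70))):
        mm=np.zeros((480,640),np.uint8); mm[b:e,a:c]=m[b:e,a:c]
        N,l,st,ct=cv2.connectedComponentsWithStats(mm)
        for i in range(1,N):
            if not 90<st[i,4]<600: continue
            cs,_=cv2.findContours((l==i).astype(np.uint8),cv2.RETR_EXTERNAL,cv2.CHAIN_APPROX_NONE)
            q=(onz(n,cs[0][:,0].astype(float),z)[:,:2]*1000).astype(np.float32)
            r=cv2.minAreaRect(q) if k=='sq' else cv2.fitEllipse(q)
            out.append((k,np.round(r[0],1),np.round(r[1],1),round(r[2],1),st[i,4]))
    return out
E
python3 - <<'E'
from m import *
p=cv2.imread('pics/top0.png')[:,:,::-1].copy()
for b in blanks(p): print(b)
o=np.array([185,190]); f=lambda *a:(np.array(a,float)-2)/5+o
g=lambda c,z:np.round(onz('top',[f(*c)],z)[0]*1000,1)
for k,c,z in [('ns',(430,513),.072),('nh',(580,550),.072),('fs',(450,112),.072),('fh',(588,163),.072),('ntip',(538,539),.074),('ftip',(554,149),.074),
 ('r-',(556,380),.032),('r0',(447,378),.032),('r+',(339,375),.032),('s-',(560,270),.032),('s0',(452,268),.032),('s+',(344,266),.032),('barL',(62,370),.24),('barR',(77,108),.24)]: print(k,g(c,z))
p2,d=grab('top'); X=cloud('top',d)
v,u=175,0
for c in [(65,240),(60,320),(150,140),(160,270)]:
    x=f(*c).round().astype(int); print('frame',c,X[x[1],x[0]].round(3))
E
```

```text
('sq', array([ 580.2, -240.4]), array([42.3, 42.7]), 48.0, np.int32(226))
('sq', array([ 414.6, -330.9]), array([42. , 42.7]), 12.6, np.int32(240))
('rd', array([ 486. , -325.1]), array([38.5, 39.4]), 81.6, np.int32(134))
ns [453.5  86.8  72. ]
nh [432.6   7.9  72. ]
fs [670.8  75.5  72. ]
fh [640.6   0.7  72. ]
ntip [438.7  29.8  74. ]
ftip [648.3  18.9  74. ]
r- [527.9  21.7  32. ]
r0 [530.3  81.8  32. ]
r+ [533.2 141.5  32. ]
s- [589.2  18.8  32. ]
s0 [591.7  78.8  32. ]
s+ [594.2 139.   32. ]
barL [510.6 237.6 240. ]
barR [634.7 234.  240. ]
frame (65, 240) [0.566 0.23  0.266]
frame (60, 320) [0.53  0.234 0.256]
frame (150, 140) [0.675 0.256 0.   ]
frame (160, 270) [0.57  0.211 0.161]
```

View pics/fixs.png

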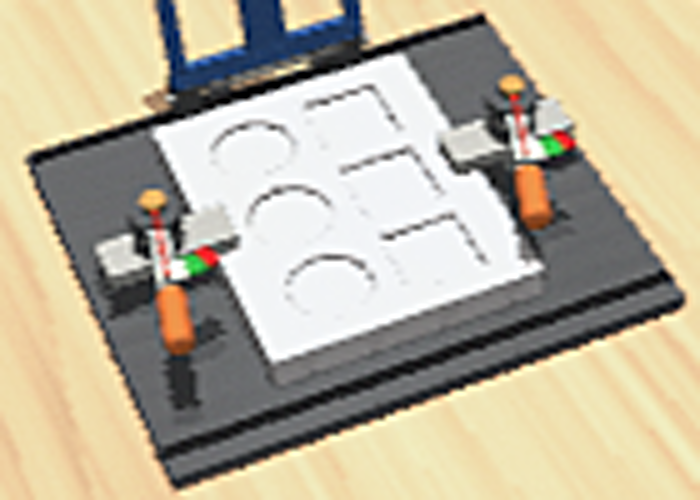

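```bash
cat >> h.py <<'E'
def to(x,y,ztip,yaw=None,pr=True):
    """shift in tool axes from present pose to tips at x,y,ztip (tool down)"""
    s=arm.get_state(); e=np.array(s['ee_rot']); p=np.array(s['eef_pos'])
    Rm=R.from_euler('xyz',e).as_matrix(); tip=np.array([x,y,ztip+arm.tcp_to_tips])
    d=Rm.T@(tip-p); a=0 if yaw is None else np.degrees((e[2]-yaw+np.pi)%(2*np.pi)-np.pi)
    print('d(mm)',np.round(d*1000,1),'deg',round(a,1),'| tips now',np.round(p-[0,0,arm.tcp_to_tips],4),'yaw',round(e[2],3),'tilt',np.round([abs(e[0])-np.pi,e[1]],3),'F',np.round(s['force'],1),'w',round(s['width'],4),'t',round(s['t'],2))
E
python3 -c "
from h import *
to(.485,.008,.29,-1.619)"
```

```text
d(mm) [431.5 453.4 -63.4] deg 66.5 | tips now [0.2984 0.6055 0.2266] yaw -0.458 tilt [-0.  0.] F [-1.2  1.2 -0.7] w 0.0878 t 1.05
```

>>> play_rows(
  targets=[
    [[0,0,-0.06,0],[0,0,-0.06,0],[0.05,0.04,-0.06,10],[0.08,0.08,-0.06,20],[0.12,0.12,-0.06,30]],
  ],
  grip=255,
  newtons=20,
)

```text
t: 1.68
eef_pos: [0.353, 0.4433, 0.4647]
ee_rot: [-3.141, 0.0, -0.986]
force: [1.0, -0.5, 0.9]
width: 0.0429
```

```bash
python3 -c "
from h import *
to(.485,.008,.29,-1.619)"
```

```text
d(mm) [435.9 130.   -3.6] deg 36.2 | tips now [0.353  0.4433 0.2866] yaw -0.986 tilt [-0.  0.] F [ 1.  -0.5  0.9] w 0.0429 t 1.68
```

>>> play_rows(
  targets=[
    [[0.055,0.018,0,9],[0.11,0.036,0,18],[0.165,0.054,0,27],[0.22,0.07,0,36],[0.28,0.088,0,36]],
  ],
)

```text
t: 2.3
eef_pos: [0.4354, 0.1615, 0.4651]
ee_rot: [-3.14, 0.001, -1.611]
force: [1.7, -0.5, 0.1]
width: 0.0003
```

```bash
python3 -c "
from h import *
to(.485,.008,.15,-1.619)"
```

```text
d(mm) [151.5 -55.6 136.9] deg 0.4 | tips now [0.4354 0.1615 0.287 ] yaw -1.611 tilt [-0.001  0.001] F [ 1.7 -0.5  0.1] w 0.0003 t 2.3
```

>>> play_rows(
  targets=[
    [[0.055,-0.018,0.02,0],[0.1,-0.036,0.05,0],[0.14,-0.055,0.09,0],[0.15,-0.055,0.137,0],[0.15,-0.055,0.137,0]],
  ],
)

```text
t: 2.92
eef_pos: [0.4833, 0.01, 0.325]
ee_rot: [3.135, -0.002, -1.612]
force: [-0.4, -0.0, 1.1]
width: 0.0004
```

```bash
python3 -c "
from h import *
to(.485,.008,.048,-1.619)"
```

```text
d(mm) [ 1.6 -2.4 98.9] deg 0.4 | tips now [0.4833 0.01   0.1469] yaw -1.612 tilt [-0.006 -0.002] F [-0.4 -0.   1.1] w 0.0004 t 2.92
```

>>> play_rows(
  targets=[
    [[0.002,-0.002,0.045,0],[0.002,-0.002,0.085,0],[0.002,-0.002,0.098,0],[0.002,-0.002,0.098,0]],
  ],
)

```text
t: 3.42
eef_pos: [0.4871, 0.0099, 0.2307]
ee_rot: [-3.141, -0.0, -1.608]
force: [-0.2, 0.1, -0.4]
width: 0.0003
```

>>> play_rows(
  targets=[
    [[0,0.008,0,0],[0,0.016,0,0],[0,0.024,0,0],[0,0.03,0,0],[0,0.03,0,0]],
  ],
)

```text
t: 4.05
eef_pos: [0.4571, 0.0107, 0.2305]
ee_rot: [-3.139, 0.001, -1.609]
force: [5.4, 0.3, 0.0]
width: 0.0006
```

```bash
python3 -c "
from h import *
to(.4405,.008,.048)"
```

```text
d(mm) [ 3.4 16.5  4.3] deg 0 | tips now [0.4571 0.0107 0.0524] yaw -1.609 tilt [-0.003  0.001] F [5.4 0.3 0. ] w 0.0006 t 4.05
```

>>> play_rows(
  targets=[
    [[0,0.005,0,0],[0,0.01,0,0],[0,0.014,0,0],[0,0.014,0,0],[0,0.014,0,0]],
  ],
)

```text
t: 4.68
eef_pos: [0.4462, 0.0124, 0.2313]
ee_rot: [-3.132, 0.003, -1.608]
force: [14.6, -0.6, -2.5]
width: 0.0003
```

```bash
python3 -c "
from h import *
to(.4405,.008,.048)
p,d=grab('side'); cv2.imwrite('pics/push1.png',cv2.resize(p[190:310,200:360],None,fx=4,fy=4,interpolation=cv2.INTER_CUBIC)[:,:,::-1])"
```

```text
d(mm) [4.6 5.6 5.1] deg 0 | tips now [0.4462 0.0124 0.0532] yaw -1.608 tilt [-0.009  0.003] F [14.6 -0.6 -2.5] w 0.0003 t 4.67
```

View pics/push1.png

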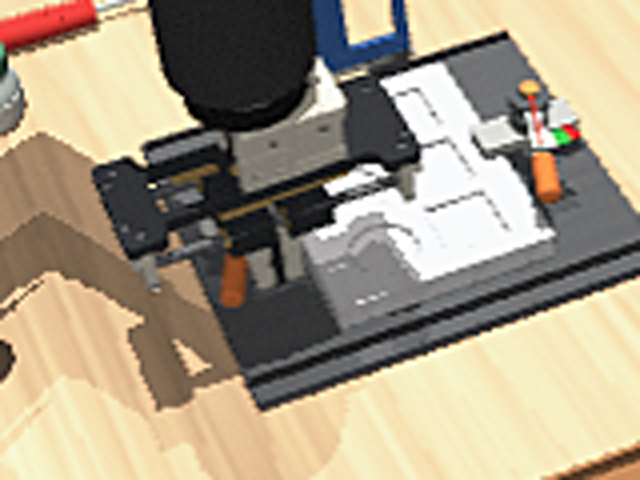

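The push is on the near handle (handle at pixel ~(233,280)), force 14.6 N, about 0.27 rad. I'll hold it there.

>>> play_rows(
  targets=[
    [[0,0,0,0],[0,0,0,0],[0,0,0,0],[0,0,0,0],[0,0,0,0]],
  ],
)

```text
t: 5.35
eef_pos: [0.4463, 0.0123, 0.2313]
ee_rot: [-3.133, 0.003, -1.608]
force: [13.6, 0.4, -3.1]
width: 0.0005
```

>>> play_rows(
  targets=[
    [[0,0.001,0,0],[0,0.001,0,0],[0,0.001,0,0],[0,0.001,0,0],[0,0.001,0,0]],
  ],
)

```text
t: 5.98
eef_pos: [0.4455, 0.0125, 0.2314]
ee_rot: [-3.132, 0.004, -1.608]
force: [14.7, 0.5, -4.2]
width: 0.0004
```

By geometry the angle is nearer 0.24 rad, so I'll go a bit deeper for margin and hold again.

>>> play_rows(
  targets=[
    [[0,0.002,0,0],[0,0.004,0,0],[0,0.005,0,0],[0,0.005,0,0],[0,0.005,0,0]],
  ],
)

```text
t: 6.6
eef_pos: [0.4416, 0.0133, 0.2318]
ee_rot: [-3.129, 0.005, -1.608]
force: [19.2, 0.6, -6.5]
width: 0.0005
```

>>> play_rows(
  targets=[
    [[0,0,0,0],[0,0,0,0],[0,0,0,0],[0,0,0,0],[0,0,0,0]],
  ],
)

```text
t: 7.22
eef_pos: [0.4416, 0.0132, 0.2318]
ee_rot: [-3.129, 0.005, -1.608]
force: [20.0, 1.1, -6.1]
width: 0.0003
```

```bash
python3 -c "
from h import *
to(.49,.008,.11)
p,d=grab('top'); cv2.imwrite('pics/push2.png',cv2.resize(p[190:320,185:330],None,fx=5,fy=5,interpolation=cv2.INTER_CUBIC)[:600,:,::-1])"
```

```text
d(mm) [  3.2 -49.3 -55.7] deg 0 | tips now [0.4416 0.0132 0.0537] yaw -1.608 tilt [-0.012  0.005] F [20.   1.1 -6.1] w 0.0003 t 7.22
```

>>> play_rows(
  targets=[
    [[0,0,0,0],[0,0,0,0],[0,0,0,0],[0,0,0,0],[0,0,0,0]],
  ],
)

```text
t: 7.9
eef_pos: [0.4416, 0.0132, 0.2318]
ee_rot: [-3.129, 0.005, -1.607]
force: [19.8, 1.2, -5.7]
width: 0.0007
```

View pics/push2.png

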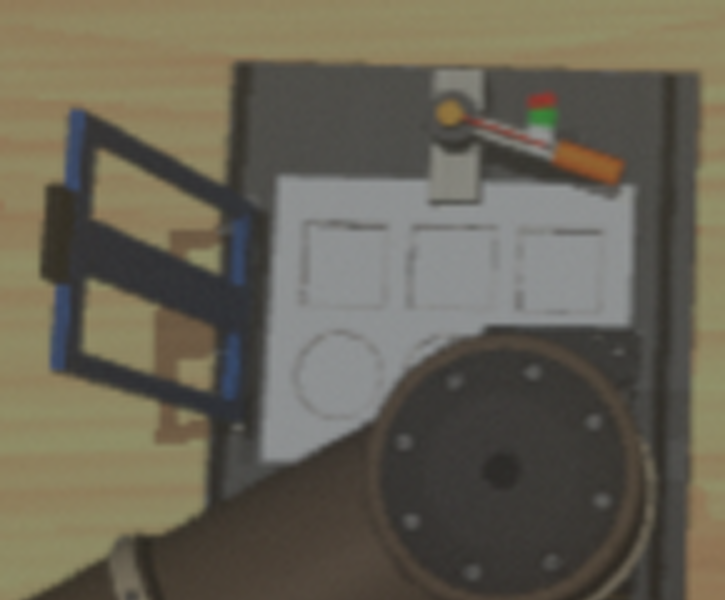

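The arm hides the near lever in this view; the far lever is untouched (tip about (554,149)). Force is 20 N, about 0.32 rad. Releasing and moving on to the far lever.

>>> play_rows(
  targets=[
    [[0,-0.015,0,0],[0,-0.03,0,0],[0,-0.045,0,0],[0,-0.045,-0.05,0],[0,-0.07,-0.075,0]],
  ],
)

```text
t: 8.52
eef_pos: [0.5062, 0.0082, 0.3063]
ee_rot: [3.141, 0.0, -1.609]
force: [0.7, -0.0, 0.3]
width: 0.001
```

>>> play_rows(
  targets=[
    [[0,-0.05,0,0],[0,-0.1,0,0],[0,-0.15,0,0],[0,-0.18,0,0],[0,-0.18,0,0]],
  ],
)

```text
t: 9.15
eef_pos: [0.6878, 0.001, 0.3026]
ee_rot: [3.139, -0.001, -1.611]
force: [-0.9, 0.0, -0.9]
width: 0.001
```

```bash
python3 -c "
from h import *
to(.70,.0,.05,-1.619)"
```

```text
d(mm) [  0.5 -12.5  74.5] deg 0.5 | tips now [0.6878 0.001  0.1245] yaw -1.611 tilt [-0.003 -0.001] F [-0.9  0.  -0.9] w 0.001 t 9.15
```

>>> play_rows(
  targets=[
    [[0,-0.012,0,0],[0,-0.012,0.045,0],[0,-0.012,0.074,0],[0,-0.012,0.074,0]],
  ],
)

```text
t: 9.65
eef_pos: [0.6972, 0.0008, 0.2284]
ee_rot: [3.137, -0.001, -1.61]
force: [0.7, 0.1, 1.1]
width: 0.0007
```

>>> play_rows(
  targets=[
    [[0,0.012,0,0],[0,0.022,0,0],[0,0.032,0,0],[0,0.04,0,0],[0,0.04,0,0]],
  ],
)

```text
t: 10.28
eef_pos: [0.6601, 0.003, 0.2331]
ee_rot: [-3.133, 0.002, -1.608]
force: [9.6, -0.5, -1.8]
width: 0.0006
```

>>> play_rows(
  targets=[
    [[0,0.004,0,0],[0,0.008,0,0],[0,0.01,0,0],[0,0.01,0,0],[0,0.01,0,0]],
  ],
)

```text
t: 10.9
eef_pos: [0.6523, 0.0037, 0.2337]
ee_rot: [-3.128, 0.002, -1.608]
force: [14.8, -1.2, -3.2]
width: 0.0006
```

>>> play_rows(
  targets=[
    [[0,0.001,0,0],[0,0.001,0,0],[0,0.001,0,0],[0,0.001,0,0],[0,0.001,0,0]],
  ],
)

```text
t: 11.52
eef_pos: [0.6516, 0.0038, 0.2338]
ee_rot: [-3.128, 0.003, -1.608]
force: [16.9, -0.7, -3.3]
width: 0.0001
```

>>> play_rows(
  targets=[
    [[0,0,0,0],[0,0,0,0],[0,0,0,0],[0,0,0,0],[0,0,0,0]],
  ],
)

```text
t: 12.15
eef_pos: [0.6516, 0.0038, 0.2338]
ee_rot: [-3.128, 0.003, -1.608]
force: [15.8, -0.1, -3.5]
width: 0.0005
```

```bash
python3 -c "
from h import *
to(.7,.0,.05,-1.619)
p,d=grab('side'); cv2.imwrite('pics/push3.png',cv2.resize(p[185:285,220:380],None,fx=5,fy=5,interpolation=cv2.INTER_CUBIC)[:,:,::-1])"
```

```text
d(mm) [  2.  -48.4   6.3] deg 0.6 | tips now [0.6516 0.0038 0.0557] yaw -1.608 tilt [-0.014  0.003] F [15.8 -0.1 -3.5] w 0.0005 t 12.15
```

View pics/push3.png

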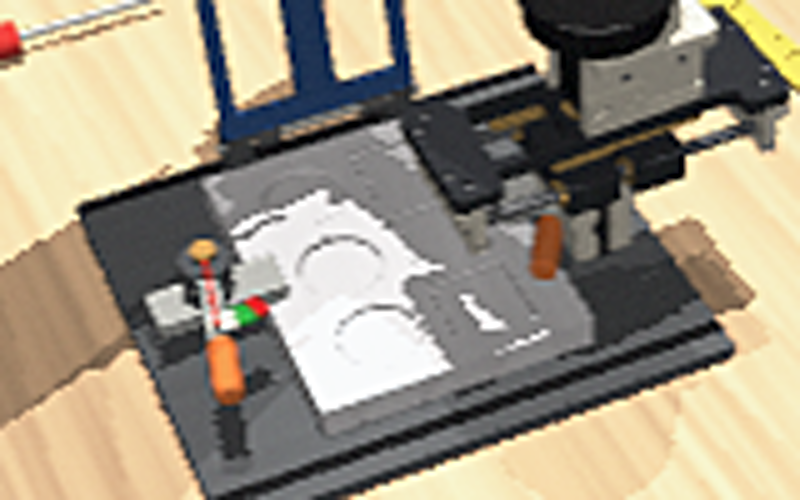

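The near lever is back at rest with its needle on white at (212,300). The far lever is pushed with about 16 N, about 0.26 rad. I'll add a little and hold.

>>> play_rows(
  targets=[
    [[0,0.0015,0,0],[0,0.003,0,0],[0,0.003,0,0],[0,0.003,0,0],[0,0.003,0,0]],
  ],
)

```text
t: 12.82
eef_pos: [0.649, 0.0039, 0.234]
ee_rot: [-3.127, 0.003, -1.608]
force: [18.0, -0.8, -4.3]
width: 0.0003
```

>>> play_rows(
  targets=[
    [[0,0,0,0],[0,0,0,0],[0,0,0,0],[0,0,0,0],[0,0,0,0]],
  ],
)

```text
t: 13.45
eef_pos: [0.649, 0.0039, 0.234]
ee_rot: [-3.127, 0.003, -1.608]
force: [17.3, -2.0, -2.9]
width: 0.0006
```

>>> play_rows(
  targets=[
    [[0,-0.015,0,0],[0,-0.03,0,0],[0,-0.045,0,0],[0,-0.045,-0.05,0],[0,-0.045,-0.1,0]],
  ],
)

```text
t: 14.08
eef_pos: [0.6893, 0.0014, 0.3309]
ee_rot: [3.139, -0.001, -1.61]
force: [0.8, 0.8, 0.2]
width: 0.0005
```

Run:
```python
from m import *
p,d=grab('top','top1.png')
for b in blanks(p): print(b)
hsv=cv2.cvtColor(p,cv2.COLOR_RGB2HSV); print(hsv[225+54,365+57],hsv[279,371],hsv[248,432],hsv[248,412])
to(.58,-.24,.12,-1.57)
```

```text
('sq', array([ 580.1, -240.3]), array([42.4, 42.9]), 47.7, np.int32(228))
('sq', array([ 414.6, -330.9]), array([42. , 42.7]), 12.6, np.int32(241))
('rd', array([ 572.3, -338.9]), array([37.4, 38.3]), 116.0, np.int32(94))
('rd', array([ 485.8, -325.3]), array([38.5, 39.9]), 81.2, np.int32(133))
[ 20 148 152] [ 16 120 113] [ 18 150 156] [ 15 145 141]
d(mm) [245.4 102.2  40.7] deg -2.2 | tips now [0.691  0.0014 0.1617] yaw -1.608 tilt [-0.009  0.   ] F [2.7 0.1 8. ] w 0.0003 t 14.12
```

The far screw was held at 16–18 N, about 0.28 rad, and let go. Next is the far square at (.580,-.240), picked with yaw -2.31.

>>> play_rows(
  targets=[
    [[0.03,0.05,0,8],[0.08,0.08,0,16],[0.13,0.1,0,24],[0.19,0.1,0,32],[0.24,0.1,0,40]],
  ],
  grip=139,
)

```text
t: 14.75
eef_pos: [0.5795, -0.2363, 0.331]
ee_rot: [-3.141, 0.0, -2.312]
force: [0.2, -0.4, -0.7]
width: 0.039
```

```bash
python3 -c "
from h import *
to(.5802,-.2404,.0165,-2.309)"
```

```text
d(mm) [  2.6  -3.3 136.4] deg -0.2 | tips now [ 0.5795 -0.2363  0.1529] yaw -2.312 tilt [-0.  0.] F [ 0.2 -0.4 -0.7] w 0.039 t 14.75
```

>>> play_rows(
  targets=[
    [[0.0025,-0.003,0.05,0],[0.0025,-0.003,0.1,0],[0.0025,-0.003,0.125,0],[0.0025,-0.003,0.135,0],[0.0025,-0.003,0.135,0]],
  ],
)

```text
t: 15.38
eef_pos: [0.5807, -0.2384, 0.1956]
ee_rot: [3.141, -0.0, -2.307]
force: [0.1, 0.1, 0.6]
width: 0.0396
```

>>> play_rows(
  targets=[
    [[0,0,0,0],[0,0,0,0],[0,0,0,0],[0,0,0,0]],
  ],
  grip=255,
  newtons=25,
)

```text
t: 15.88
eef_pos: [0.581, -0.2386, 0.1967]
ee_rot: [-3.14, 0.001, -2.307]
force: [-0.3, 1.9, 6.5]
width: 0.0158
```

```bash
python3 -c "
from h import *
to(.5802,-.2404,.0165,-2.309)"
```

```text
d(mm) [ 1.9 -0.6  2.1] deg 0.1 | tips now [ 0.581  -0.2386  0.0186] yaw -2.307 tilt [-0.001  0.001] F [-0.3  1.9  6.5] w 0.0158 t 15.88
```

>>> play_rows(
  targets=[
    [[0,0,-0.04,0],[0,0,-0.1,0],[-0.03,0.03,-0.13,-10],[-0.07,0.07,-0.13,-20],[-0.11,0.11,-0.13,-30]],
  ],
)

```text
t: 16.5
eef_pos: [0.5725, -0.0819, 0.3261]
ee_rot: [-3.141, 0.001, -1.78]
force: [1.2, 0.6, -0.6]
width: 0.0157
```

```bash
python3 -c "
from h import *
to(.589,.0187,.1,-1.619)"
```

```text
d(mm) [-101.8    4.7   48. ] deg -9.2 | tips now [ 0.5725 -0.0819  0.148 ] yaw -1.78 tilt [-0.001  0.001] F [ 1.2  0.6 -0.6] w 0.0157 t 16.5
```

>>> play_rows(
  targets=[
    [[-0.05,0.002,0,-5],[-0.102,0.005,0.02,-9.2],[-0.102,0.005,0.048,-9.2],[-0.102,0.005,0.07,-9.2],[-0.102,0.005,0.07,-9.2]],
  ],
)

```text
t: 17.12
eef_pos: [0.5888, 0.0175, 0.2538]
ee_rot: [3.138, -0.001, -1.624]
force: [0.5, -0.9, -0.6]
width: 0.0158
```

```bash
python3 -c "
from h import *
to(.589,.0187,.07,-1.619)
p,d=grab('side'); cv2.imwrite('pics/place1.png',cv2.resize(p[195:295,250:370],None,fx=6,fy=6,interpolation=cv2.INTER_CUBIC)[:,:,::-1])"
```

```text
d(mm) [-1.2 -0.1  5.7] deg -0.3 | tips now [0.5888 0.0175 0.0757] yaw -1.624 tilt [-0.004 -0.001] F [ 0.5 -0.9 -0.6] w 0.0158 t 17.12
```

View pics/place1.png

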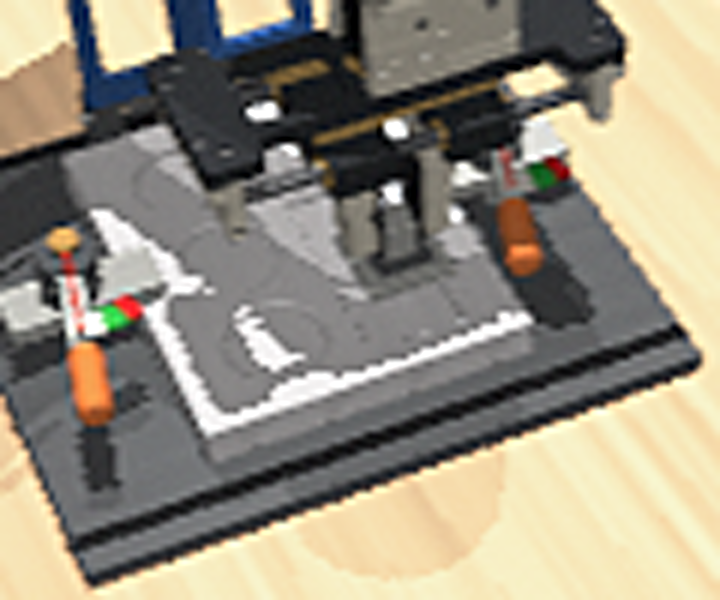

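The far square hangs over the far-row pocket nearest us (flange about (405,275)). I'll correct for the 1.9 mm grasp offset and go down.

>>> play_rows(
  targets=[
    [[-0.0028,0,0.01,-0.3],[-0.0028,0,0.02,-0.3],[-0.0028,0,0.026,-0.3],[-0.0028,0,0.026,-0.3]],
  ],
)

```text
t: 17.68
eef_pos: [0.5897, 0.0202, 0.2291]
ee_rot: [3.141, -0.0, -1.619]
force: [-0.0, -0.3, -0.7]
width: 0.0154
```

```bash
python3 -c "
from h import *
to(.5888,.0205,.0416,-1.619)"
```

```text
d(mm) [-0.2  0.9  9.4] deg 0.0 | tips now [0.5897 0.0202 0.051 ] yaw -1.619 tilt [-0.001 -0.   ] F [-0.  -0.3 -0.7] w 0.0154 t 17.68
```

>>> play_rows(
  targets=[
    [[0,0.0007,0.003,0],[0,0.0007,0.006,0],[0,0.0007,0.009,0],[0,0.0007,0.01,0],[0,0.0007,0.01,0]],
  ],
)

```text
t: 18.3
eef_pos: [0.5893, 0.0204, 0.2197]
ee_rot: [-3.141, 0.0, -1.618]
force: [-0.6, 0.9, -0.6]
width: 0.0159
```

```bash
python3 -c "
from h import *
to(.5888,.0205,.0416,-1.619)"
```

```text
d(mm) [-0.1  0.5  0. ] deg 0.0 | tips now [0.5893 0.0204 0.0416] yaw -1.618 tilt [-0.  0.] F [-0.6  0.9 -0.6] w 0.0159 t 18.3
```

It slid in with no resistance, at exactly the predicted home height. Releasing, then the near square.

>>> play_rows(
  targets=[
    [[0,0,0,0],[0,0,0,0],[0,0,-0.02,0],[0,0,-0.06,0],[0,0,-0.11,0]],
  ],
  grip=162,
)

```text
t: 18.92
eef_pos: [0.5889, 0.0203, 0.33]
ee_rot: [3.14, -0.001, -1.618]
force: [1.4, 0.6, -0.0]
width: 0.0317
```

>>> play_rows(
  targets=[
    [[0.06,0.01,0,-5],[0.12,0.03,0,-10],[0.17,0.06,0,-15],[0.22,0.09,0,-15],[0.27,0.12,0,-15]],
  ],
  grip=139,
)

```text
t: 19.55
eef_pos: [0.4553, -0.2449, 0.33]
ee_rot: [-3.141, -0.0, -1.356]
force: [0.7, -0.9, 0.3]
width: 0.0399
```

Run:
```python
from m import *
p,d=grab('top')
for b in blanks(p): print(b)
X=cloud('top',d)
u=proj('top',[[.5888,.0187,.034]])[0].round().astype(int); print(u); print((X[u[1]-9:u[1]+10:3,u[0]-9:u[0]+10:3,2]*1000).round(0))
to(.4146,-.3309,.06,-1.351)
```

```text
[297 244]
[[571. 573. 570. 570. 571. 572. 571.]
 [574. 576. 576. 572. 575. 572. 574.]
 [577. 576. 577. 574. 578. 576. 576.]
 [577. 579. 577. 577. 576. 577. 578.]
 [574. 577. 577. 580. 577. 579. 578.]
 [578. 579. 579. 577. 577. 578. 579.]
 [579. 579. 578. 580. 578. 578. 576.]]
d(mm) [73.1 53.5 91.6] deg -0.4 | tips now [ 0.4517 -0.2482  0.1516] yaw -1.359 tilt [-0.002  0.   ] F [-4.3 -3.3 -0.7] w 0.04 t 19.6
```

>>> play_rows(
  targets=[
    [[0.04,0.03,0.03,0],[0.073,0.0535,0.06,0],[0.073,0.0535,0.09,0],[0.073,0.0535,0.09,0]],
  ],
)

```text
t: 20.1
eef_pos: [0.4186, -0.3264, 0.2379]
ee_rot: [3.138, 0.002, -1.358]
force: [0.6, -1.0, 0.4]
width: 0.0401
```

Run:
```python
from m import *
to(.4146,-.3309,.0165,-1.351)
```

```text
d(mm) [ 3.7  4.7 43.3] deg -0.4 | tips now [ 0.4186 -0.3264  0.0598] yaw -1.358 tilt [-0.004  0.002] F [ 0.6 -1.   0.4] w 0.0401 t 20.1
```

>>> play_rows(
  targets=[
    [[0.0035,0.0045,0.02,-0.4],[0.0035,0.0045,0.032,-0.4],[0.0035,0.0045,0.032,-0.4],[0.0035,0.0045,0.032,-0.4]],
  ],
)

```text
t: 20.6
eef_pos: [0.4167, -0.3305, 0.2085]
ee_rot: [-3.141, -0.001, -1.349]
force: [-0.6, -0.2, -0.6]
width: 0.0402
```

Run:
```python
from m import *
to(.4146,-.3309,.0165,-1.351)
```

```text
d(mm) [-0.1  2.1 13.9] deg 0.1 | tips now [ 0.4167 -0.3305  0.0304] yaw -1.349 tilt [-0.001 -0.001] F [-0.6 -0.2 -0.6] w 0.0402 t 20.6
```

>>> play_rows(
  targets=[
    [[0,0.002,0.009,0],[0,0.002,0.014,0],[0,0.002,0.014,0]],
  ],
)

```text
t: 20.98
eef_pos: [0.4139, -0.331, 0.1931]
ee_rot: [3.141, 0.001, -1.35]
force: [0.1, -0.6, 0.3]
width: 0.0399
```

>>> play_rows(
  targets=[
    [[0,0,0,0],[0,0,0,0],[0,0,0,0],[0,0,0,0]],
  ],
  grip=255,
)

```text
t: 21.48
eef_pos: [0.4142, -0.3311, 0.1938]
ee_rot: [-3.141, -0.0, -1.35]
force: [0.2, 0.6, 0.6]
width: 0.0157
```

Run:
```python
from m import *
to(.4146,-.3309,.0165,-1.351)
```

```text
d(mm) [-0.1 -0.4 -0.8] deg 0.1 | tips now [ 0.4142 -0.3311  0.0157] yaw -1.35 tilt [-0. -0.] F [0.2 0.6 0.6] w 0.0157 t 21.48
```

>>> play_rows(
  targets=[
    [[0,0,-0.04,0],[0,0,-0.1,0],[-0.05,-0.02,-0.12,5],[-0.1,-0.04,-0.12,10],[-0.15,-0.06,-0.12,15.3]],
  ],
)

```text
t: 22.1
eef_pos: [0.4395, -0.1702, 0.3141]
ee_rot: [-3.141, 0.0, -1.621]
force: [1.6, 0.2, -0.9]
width: 0.0159
```

Run:
```python
from m import *
to(.589,.0187,.13,-1.619)
to(.5944,.1386,.13,-1.619)
```

```text
d(mm) [-196.1 -139.9    6.2] deg -0.1 | tips now [ 0.4395 -0.1702  0.136 ] yaw -1.621 tilt [-0.001  0.   ] F [ 1.6  0.2 -0.9] w 0.0159 t 22.1
d(mm) [-316.1 -139.3    6.2] deg -0.1 | tips now [ 0.4395 -0.1702  0.136 ] yaw -1.621 tilt [-0.001  0.   ] F [ 1.6  0.2 -0.9] w 0.0159 t 22.1
```

>>> play_rows(
  targets=[
    [[-0.055,-0.028,0,0],[-0.11,-0.056,0,0],[-0.165,-0.084,0,0],[-0.22,-0.112,0,0],[-0.26,-0.139,0,0]],
  ],
)

```text
t: 22.72
eef_pos: [0.5911, 0.0842, 0.3135]
ee_rot: [3.141, 0.0, -1.615]
force: [0.4, -1.2, -1.0]
width: 0.0155
```

>>> play_rows(
  targets=[
    [[-0.03,0,0,0],[-0.056,0,0,0],[-0.056,0,0.03,0],[-0.056,0,0.06,0],[-0.056,0,0.06,0]],
  ],
)

```text
t: 23.35
eef_pos: [0.592, 0.1373, 0.2512]
ee_rot: [3.137, -0.003, -1.617]
force: [0.3, -0.3, -1.0]
width: 0.0156
```

Run:
```python
from m import *
to(.5943,.1388,.0387,-1.619)
```

```text
d(mm) [-1.7 -2.4 34.4] deg 0.1 | tips now [0.592  0.1373 0.0731] yaw -1.617 tilt [-0.005 -0.003] F [ 0.3 -0.3 -1. ] w 0.0156 t 23.35
```

>>> play_rows(
  targets=[
    [[-0.0017,-0.002,0.012,0],[-0.0017,-0.002,0.024,0],[-0.0017,-0.002,0.024,0],[-0.0017,-0.002,0.024,0]],
  ],
)

```text
t: 23.85
eef_pos: [0.5954, 0.1393, 0.23]
ee_rot: [-3.141, 0.0, -1.617]
force: [-0.4, -0.9, -1.8]
width: 0.0156
```

Run:
```python
from m import *
to(.5943,.1388,.0387,-1.619)
```

```text
d(mm) [ 0.6  1.  13.2] deg 0.1 | tips now [0.5954 0.1393 0.0519] yaw -1.617 tilt [-0.  0.] F [-0.4 -0.9 -1.8] w 0.0156 t 23.85
```

>>> play_rows(
  targets=[
    [[0.0004,0.0009,0.005,0],[0.0004,0.0009,0.009,0],[0.0004,0.0009,0.012,0],[0.0004,0.0009,0.0135,0],[0.0004,0.0009,0.0135,0]],
  ],
)

```text
t: 24.48
eef_pos: [0.5952, 0.1391, 0.2188]
ee_rot: [-3.138, 0.001, -1.615]
force: [-3.0, -2.6, 18.1]
width: 0.0162
```

Run:
```python
from m import *
to(.5943,.1388,.0387,-1.619)
```

```text
d(mm) [0.3 0.9 2. ] deg 0.2 | tips now [0.5952 0.1391 0.0407] yaw -1.615 tilt [-0.003  0.001] F [-3.  -2.6 18.1] w 0.0162 t 24.48
```

18 N of resistance at 2 mm above home. The side forces say it sits too far toward +x/+y, so I'll ease off and nudge.

>>> play_rows(
  targets=[
    [[0,0,-0.002,0],[0.001,0.0012,-0.002,0],[0.001,0.0012,-0.0005,0],[0.001,0.0012,0.0005,0],[0.001,0.0012,0.0005,0]],
  ],
)

```text
t: 25.1
eef_pos: [0.5947, 0.1387, 0.2189]
ee_rot: [-3.136, 0.002, -1.615]
force: [-1.7, -0.7, 18.6]
width: 0.016
```

Run:
```python
from m import *
to(.5943,.1388,.0387,-1.619)
```

```text
d(mm) [-0.1  0.4  2.1] deg 0.2 | tips now [0.5947 0.1387 0.0408] yaw -1.615 tilt [-0.006  0.002] F [-1.7 -0.7 18.6] w 0.016 t 25.1
```

>>> play_rows(
  targets=[
    [[0,0.0,-0.003,0],[0.0,0.0015,-0.003,0.5],[0.0,0.0015,-0.001,0.5],[0.0,0.0015,0,0.5],[0.0,0.0015,0,0.5]],
  ],
)

```text
t: 25.72
eef_pos: [0.5935, 0.1386, 0.2189]
ee_rot: [-3.136, 0.002, -1.624]
force: [0.1, -1.2, 19.9]
width: 0.0162
```

Run:
```python
from m import *
to(.5943,.1388,.0387,-1.619)
```

```text
d(mm) [-0.2 -0.8  2.1] deg -0.3 | tips now [0.5935 0.1386 0.0408] yaw -1.624 tilt [-0.006  0.002] F [ 0.1 -1.2 19.9] w 0.0162 t 25.73
```

>>> play_rows(
  targets=[
    [[0,0.0,-0.003,0],[0.0015,0.0,-0.003,0],[0.0015,0.0,-0.001,0],[0.0015,0.0,0,0],[0.0015,0,0,0]],
  ],
)

```text
t: 26.35
eef_pos: [0.593, 0.138, 0.2187]
ee_rot: [-3.136, 0.003, -1.624]
force: [-1.9, 4.6, 21.2]
width: 0.0165
```

Run:
```python
from m import *
to(.5943,.1388,.0387,-1.619)
```

```text
d(mm) [-0.8 -1.2  1.9] deg -0.3 | tips now [0.593  0.138  0.0406] yaw -1.624 tilt [-0.006  0.003] F [-1.9  4.6 21.2] w 0.0165 t 26.35
```

Lateral shifts now meet wall forces at a constant height, so it is probably on the floor. Unload, release, back away and check.

>>> play_rows(
  targets=[
    [[-0.0008,0.0,-0.002,0],[-0.0008,0.0,-0.002,0]],
  ],
)

```text
t: 26.6
eef_pos: [0.5928, 0.1383, 0.2194]
ee_rot: [-3.137, 0.002, -1.624]
force: [1.5, 1.5, 10.9]
width: 0.0163
```

>>> play_rows(
  targets=[
    [[0,0,0,0],[0,0,0,0],[0,0,-0.02,0],[0,0,-0.06,0],[0,0,-0.11,0]],
  ],
  grip=162,
)

```text
t: 27.22
eef_pos: [0.5907, 0.137, 0.3268]
ee_rot: [3.137, -0.002, -1.626]
force: [1.3, -1.1, 0.3]
width: 0.032
```

>>> play_rows(
  targets=[
    [[0.05,0.0,0,0],[0.1,0.01,0,0],[0.16,0.02,0,0],[0.22,0.03,0,0],[0.27,0.04,0,0]],
  ],
  grip=139,
)

```text
t: 27.85
eef_pos: [0.5355, -0.132, 0.3269]
ee_rot: [3.14, -0.0, -1.626]
force: [0.3, 0.3, -0.2]
width: 0.0403
```

>>> play_rows(
  targets=[
    [[0.05,0.0,0,0],[0.1,0.0,0,0],[0.15,0.0,0,0],[0.19,0,0,0],[0.19,0,0,0]],
  ],
)

```text
t: 28.48
eef_pos: [0.5254, -0.3221, 0.3261]
ee_rot: [3.139, 0.001, -1.629]
force: [0.5, 0.3, -0.1]
width: 0.0399
```

Run:
```python
from m import *
p,d=grab('top')
for b in blanks(p): print(b)
cv2.imwrite('pics/chk.png',cv2.resize(p[190:340,220:450],None,fx=3.4,fy=3.4,interpolation=cv2.INTER_CUBIC)[:,:,::-1])
for n in('top','side'):
  if n=='side': p,d=grab('side')
  X=cloud(n,d)
  for c in ((.5888,.0187),(.5943,.1388)):
    m=(np.hypot(X[:,:,0]-c[0],X[:,:,1]-c[1])<.03)&(d>0)
    for lo,hi in((.029,.033),(.033,.044),(.048,.064)):
        k=m&(X[:,:,2]>lo)&(X[:,:,2]<hi)&(np.hypot(X[:,:,0]-c[0],X[:,:,1]-c[1])<(.022 if hi==.044 else .03)); print(n,c,k.sum(),X[k].mean(0).round(4) if k.any() else 0)
to(.573,-.3385,.13,-1.62)
```

```text
('sq', array([ 621.2, -279.8]), array([39.9, 40.2]), 81.5, np.int32(131))
('sq', array([ 490.8, -251. ]), array([ 16.9, 135.9]), 79.6, np.int32(166))
top (0.5888, 0.0187) 117 [0.587  0.0163 0.0314]
top (0.5888, 0.0187) 107 [0.5877 0.0191 0.0358]
top (0.5888, 0.0187) 37 [0.5878 0.0202 0.0545]
top (0.5943, 0.1388) 81 [0.5976 0.1402 0.0313]
top (0.5943, 0.1388) 116 [0.5906 0.1376 0.0378]
top (0.5943, 0.1388) 44 [0.5917 0.1354 0.0568]
side (0.5888, 0.0187) 98 [0.5887 0.0133 0.0312]
side (0.5888, 0.0187) 74 [0.586  0.0136 0.0359]
side (0.5888, 0.0187) 36 [0.5849 0.0155 0.0532]
side (0.5943, 0.1388) 43 [0.6016 0.1319 0.0313]
side (0.5943, 0.1388) 61 [0.589  0.1324 0.0378]
side (0.5943, 0.1388) 31 [0.5901 0.1329 0.0555]
d(mm) [ 15.8 -48.2  18.3] deg -0.4 | tips now [ 0.5258 -0.32    0.1484] yaw -1.627 tilt [-0.002  0.001] F [-0.5  0.9  0.5] w 0.0397 t 28.57
```

View pics/chk.png

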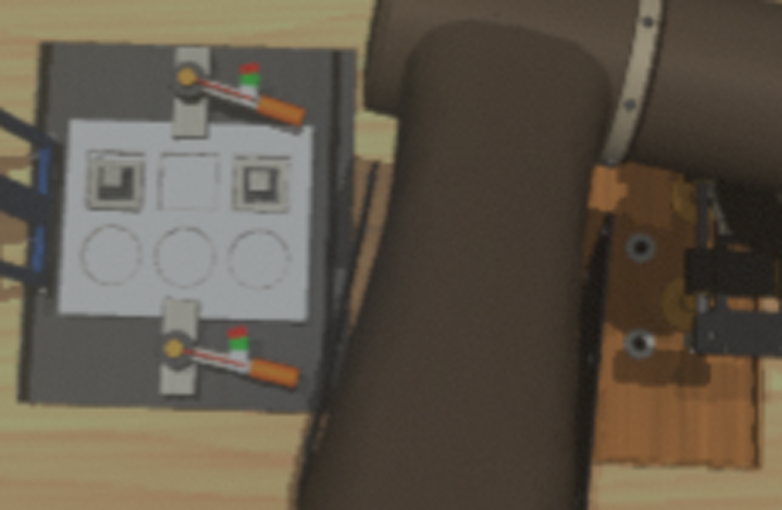

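The right square (fixture -y) is home. The left one at crop (115,180) sits about 2 mm high and slightly tilted, with a gap on its top side and none at the bottom, so it caught on the rim. I'm at the tray now, so I'll fetch the rounds first and mend that afterwards.

Run:
```python
from m import *
p=cv2.imread('pics/top0.png'); q=cv2.imread('pics/top1.png')
g=((p.astype(float)+q)/2)[225:335,365:450]
f=(g[:,:,1]*1.0-g[:,:,0]).astype(np.float32)  # G-B
f=cv2.resize(f,None,fx=6,fy=6,interpolation=cv2.INTER_CUBIC)
f=cv2.normalize(f,None,0,255,cv2.NORM_MINMAX).astype(np.uint8)
c=cv2.HoughCircles(cv2.GaussianBlur(f,(7,7),2),cv2.HOUGH_GRADIENT,1,100,param1=60,param2=15,minRadius=40,maxRadius=55)
for a in c[0][:4]: 
    uv=(a[:2]-2.5)/6+[365,225]; print(a.round(1),uv.round(1),(onz('top',[uv],.011)[0]*1000).round(1))
for uv in((425-.4,248.2-.4),(421.8,278.8)): print((onz('top',[uv],.011)[0]*1000).round(1))
```

```text
[359.5 138.5  44.5] [424.5 247.7] [ 573.3 -339.1   11. ]
[342.5 323.5  45. ] [421.7 278.5] [ 486.9 -325.8   11. ]
[152.5 131.5  48.8] [390.  246.5] [ 578.8 -242.4   11. ]
[ 572.9 -339.3   11. ]
[ 486.1 -326.2   11. ]
```

Run:
```python
from m import *
to(.4864,-.3257,.0165,-1.619)
```

```text
d(mm) [  8.   38.7 132. ] deg -0.5 | tips now [ 0.5258 -0.32    0.1484] yaw -1.627 tilt [-0.002  0.001] F [-0.5  0.9  0.5] w 0.0397 t 28.57
```

>>> play_rows(
  targets=[
    [[0.006,0.02,0,0],[0.006,0.038,0.05,0],[0.006,0.038,0.1,0],[0.006,0.038,0.1,0],[0.006,0.038,0.1,0]],
  ],
)

```text
t: 29.2
eef_pos: [0.4889, -0.3235, 0.2294]
ee_rot: [-3.14, -0.001, -1.624]
force: [0.8, 0.3, 0.8]
width: 0.0397
```

Run:
```python
from m import *
to(.4864,-.3257,.0165,-1.619)
```

```text
d(mm) [ 2.3  2.4 34.8] deg -0.3 | tips now [ 0.4889 -0.3235  0.0513] yaw -1.624 tilt [-0.001 -0.001] F [0.8 0.3 0.8] w 0.0397 t 29.2
```

>>> play_rows(
  targets=[
    [[0.0023,0.0024,0.02,-0.3],[0.0023,0.0024,0.034,-0.3],[0.0023,0.0024,0.034,-0.3],[0.0023,0.0024,0.034,-0.3]],
  ],
)

```text
t: 29.7
eef_pos: [0.4862, -0.3259, 0.1946]
ee_rot: [-3.141, -0.0, -1.62]
force: [-0.6, -0.0, -0.1]
width: 0.0402
```

>>> play_rows(
  targets=[
    [[0,0,0,0],[0,0,0,0],[0,0,0,0],[0,0,0,0]],
  ],
  grip=255,
)

```text
t: 30.2
eef_pos: [0.4858, -0.3259, 0.1939]
ee_rot: [-3.141, -0.0, -1.62]
force: [-0.9, 0.6, 2.2]
width: 0.0148
```

Run:
```python
from m import *
to(.4864,-.3257,.0165,-1.619)
```

```text
d(mm) [-0.2 -0.6 -0.7] deg -0.1 | tips now [ 0.4858 -0.3259  0.0158] yaw -1.62 tilt [-0. -0.] F [-0.9  0.6  2.2] w 0.0148 t 30.2
```

>>> play_rows(
  targets=[
    [[0,0,-0.04,0],[0,0,-0.1,0],[-0.05,0,-0.12,0],[-0.1,-0.01,-0.12,0],[-0.16,-0.02,-0.12,0]],
  ],
)

```text
t: 30.82
eef_pos: [0.5134, -0.1659, 0.3141]
ee_rot: [-3.141, 0.0, -1.622]
force: [-0.0, 0.6, -0.6]
width: 0.0153
```

Run:
```python
from m import *
to(.527,.0215,.08,-1.619)
```

```text
d(mm) [-187.9   -4.    56. ] deg -0.2 | tips now [ 0.5134 -0.1659  0.136 ] yaw -1.622 tilt [-0.001  0.   ] F [-0.   0.6 -0.6] w 0.0153 t 30.82
```

>>> play_rows(
  targets=[
    [[-0.06,-0.001,0,0],[-0.12,-0.003,0.01,0],[-0.17,-0.004,0.03,0],[-0.188,-0.004,0.056,0],[-0.188,-0.004,0.06,0]],
  ],
)

```text
t: 31.45
eef_pos: [0.526, 0.0216, 0.252]
ee_rot: [3.138, -0.001, -1.618]
force: [-0.3, 0.4, -0.5]
width: 0.015
```

>>> play_rows(
  targets=[
    [[0,0,0,0],[0,0,0,0]],
  ],
)

```text
t: 31.7
eef_pos: [0.527, 0.0198, 0.2544]
ee_rot: [-3.141, 0.0, -1.621]
force: [-0.3, -0.8, -0.8]
width: 0.0151
```

Run:
```python
from m import *
to(.5273,.0218,.0388,-1.619)
```

```text
d(mm) [-2.  -0.1 37.5] deg -0.1 | tips now [0.527  0.0198 0.0763] yaw -1.621 tilt [-0.001  0.   ] F [-0.3 -0.8 -0.8] w 0.0151 t 31.7
```

>>> play_rows(
  targets=[
    [[-0.002,-0.0002,0.012,0],[-0.002,-0.0002,0.024,0],[-0.002,-0.0002,0.029,0],[-0.002,-0.0002,0.033,0],[-0.002,-0.0002,0.0365,0]],
  ],
)

```text
t: 32.33
eef_pos: [0.5272, 0.0226, 0.217]
ee_rot: [-3.142, 0.0, -1.62]
force: [-0.4, -0.5, -1.5]
width: 0.0155
```

>>> play_rows(
  targets=[
    [[0,0,0,0],[0,0,0,0]],
  ],
)

```text
t: 32.58
eef_pos: [0.5271, 0.0226, 0.2172]
ee_rot: [-3.141, 0.0, -1.62]
force: [-0.0, -0.2, -1.2]
width: 0.0149
```

Run:
```python
from m import *
to(.5273,.0218,.0388,-1.619)
```

```text
d(mm) [ 0.8 -0.2  0.3] deg -0.1 | tips now [0.5271 0.0226 0.0391] yaw -1.62 tilt [-0.  0.] F [-0.  -0.2 -1.2] w 0.0149 t 32.58
```

In without resistance. Release and fetch the far round.

>>> play_rows(
  targets=[
    [[0,0,0,0],[0,0,0,0],[0,0,-0.02,0],[0,0,-0.06,0],[0,0,-0.11,0]],
  ],
  grip=168,
)

```text
t: 33.2
eef_pos: [0.5267, 0.0224, 0.3277]
ee_rot: [3.14, -0.001, -1.62]
force: [1.0, 0.7, -0.1]
width: 0.03
```

>>> play_rows(
  targets=[
    [[0.06,-0.01,0,0],[0.12,-0.02,0,0],[0.18,-0.03,0,0],[0.24,-0.04,0,0],[0.3,-0.05,0,0]],
  ],
)

```text
t: 33.83
eef_pos: [0.5622, -0.2816, 0.3274]
ee_rot: [-3.141, -0.0, -1.62]
force: [2.0, 1.1, -0.5]
width: 0.0297
```

>>> play_rows(
  targets=[
    [[0.03,-0.01,0,0],[0.058,-0.013,0,0],[0.058,-0.013,0.05,0],[0.058,-0.013,0.09,0],[0.058,-0.013,0.09,0]],
  ],
)

```text
t: 34.45
eef_pos: [0.571, -0.3379, 0.2339]
ee_rot: [3.135, 0.002, -1.621]
force: [-0.0, -0.2, 0.8]
width: 0.0298
```

>>> play_rows(
  targets=[
    [[0,0,0,0],[0,0,0,0]],
  ],
)

```text
t: 34.7
eef_pos: [0.5732, -0.3382, 0.2395]
ee_rot: [-3.138, -0.001, -1.62]
force: [-0.3, 0.2, 0.6]
width: 0.0297
```

Run:
```python
from m import *
to(.573,-.3391,.0165,-1.619)
```

```text
d(mm) [ 0.8  0.3 44.9] deg -0.0 | tips now [ 0.5732 -0.3382  0.0614] yaw -1.62 tilt [-0.003 -0.001] F [-0.3  0.2  0.6] w 0.0297 t 34.7
```

>>> play_rows(
  targets=[
    [[0.0008,0,0.02,0],[0.0008,0,0.036,0],[0.0008,0,0.043,0],[0.0008,0,0.043,0]],
  ],
)

```text
t: 35.2
eef_pos: [0.5723, -0.3389, 0.1939]
ee_rot: [3.141, 0.0, -1.62]
force: [-0.9, -0.0, -0.7]
width: 0.0301
```

>>> play_rows(
  targets=[
    [[0,0,0,0],[0,0,0,0],[0,0,0,0],[0,0,0,0]],
  ],
  grip=255,
)

```text
t: 35.7
eef_pos: [0.5726, -0.339, 0.1948]
ee_rot: [-3.141, -0.0, -1.62]
force: [-0.8, 1.0, 3.0]
width: 0.0152
```

Run:
```python
from m import *
to(.573,-.3391,.0165,-1.619)
```

```text
d(mm) [ 0.1 -0.4  0.2] deg -0.1 | tips now [ 0.5726 -0.339   0.0167] yaw -1.62 tilt [-0.001 -0.   ] F [-0.8  1.   3. ] w 0.0152 t 35.7
```

>>> play_rows(
  targets=[
    [[0,0,-0.04,0],[0,0,-0.1,0],[-0.05,0.01,-0.12,0],[-0.1,0.02,-0.12,0],[-0.16,0.03,-0.12,0]],
  ],
)

```text
t: 36.33
eef_pos: [0.5495, -0.1766, 0.3143]
ee_rot: [-3.141, 0.0, -1.622]
force: [0.8, 0.2, -1.5]
width: 0.0152
```

>>> play_rows(
  targets=[
    [[-0.06,0.005,0,0],[-0.12,0.01,0,0],[-0.18,0.015,0,0],[-0.24,0.02,0,0],[-0.29,0.022,0,0]],
  ],
)

```text
t: 36.95
eef_pos: [0.5419, 0.1152, 0.3142]
ee_rot: [3.141, 0.0, -1.619]
force: [1.4, 0.1, -0.6]
width: 0.015
```

Run:
```python
from m import *
to(.533,.1416,.07,-1.619)
```

```text
d(mm) [-25.9  10.1  66.1] deg -0.0 | tips now [0.5419 0.1152 0.1361] yaw -1.619 tilt [-0.  0.] F [ 1.4  0.1 -0.6] w 0.015 t 36.95
```

>>> play_rows(
  targets=[
    [[-0.02,0.006,0,0],[-0.026,0.01,0.03,0],[-0.026,0.01,0.066,0],[-0.026,0.01,0.066,0],[-0.026,0.01,0.066,0]],
  ],
)

```text
t: 37.58
eef_pos: [0.5343, 0.1396, 0.2491]
ee_rot: [-3.141, -0.0, -1.62]
force: [0.9, -0.2, 0.1]
width: 0.0153
```

Run:
```python
from m import *
to(.5329,.1417,.0397,-1.619)
```

```text
d(mm) [-2.   1.6 31.3] deg -0.1 | tips now [0.5343 0.1396 0.071 ] yaw -1.62 tilt [-0.001 -0.   ] F [ 0.9 -0.2  0.1] w 0.0153 t 37.58
```

>>> play_rows(
  targets=[
    [[-0.0018,0.0014,0.01,0],[-0.0018,0.0014,0.018,0],[-0.0018,0.0014,0.022,0],[-0.0018,0.0014,0.026,0],[-0.0018,0.0014,0.0305,0]],
  ],
)

```text
t: 38.2
eef_pos: [0.5337, 0.1422, 0.2191]
ee_rot: [-3.139, 0.002, -1.619]
force: [-8.3, 1.5, 33.3]
width: 0.015
```

>>> play_rows(
  targets=[
    [[0,0,0,0],[0,0,0,0]],
  ],
)

```text
t: 38.45
eef_pos: [0.5336, 0.1422, 0.2192]
ee_rot: [-3.138, 0.002, -1.619]
force: [-2.2, 2.2, 8.7]
width: 0.0149
```

Run:
```python
from m import *
to(.5329,.1417,.0397,-1.619)
```

```text
d(mm) [0.6 0.7 1.4] deg -0.0 | tips now [0.5336 0.1422 0.0411] yaw -1.619 tilt [-0.003  0.002] F [-2.2  2.2  8.7] w 0.0149 t 38.45
```

>>> play_rows(
  targets=[
    [[0,0,-0.002,0],[0,0.0012,-0.002,0],[0,0.0012,-0.001,0],[0,0.0012,0,0],[0,0.0012,0,0]],
  ],
)

```text
t: 39.08
eef_pos: [0.5327, 0.1421, 0.2194]
ee_rot: [-3.138, 0.002, -1.619]
force: [2.5, 0.9, 13.8]
width: 0.0153
```

Run:
```python
from m import *
to(.5329,.1417,.0397,-1.619)
```

```text
d(mm) [ 0.4 -0.2  1.6] deg -0.0 | tips now [0.5327 0.1421 0.0413] yaw -1.619 tilt [-0.004  0.002] F [ 2.5  0.9 13.8] w 0.0153 t 39.08
```

>>> play_rows(
  targets=[
    [[0,0,-0.001,0],[0,0,-0.001,0],[0,0,-0.02,0],[0,0,-0.06,0],[0,0,-0.11,0]],
  ],
  grip=168,
)

```text
t: 39.7
eef_pos: [0.5304, 0.141, 0.327]
ee_rot: [3.137, -0.003, -1.621]
force: [1.4, 0.6, 0.7]
width: 0.0296
```

>>> play_rows(
  targets=[
    [[0.06,0,0,0],[0.12,0,0,0],[0.18,0,0,0],[0.24,0,0,0],[0.3,0,0,0]],
  ],
)

```text
t: 40.33
eef_pos: [0.5155, -0.1599, 0.327]
ee_rot: [3.14, 0.0, -1.62]
force: [2.0, 0.7, -0.2]
width: 0.0301
```

>>> play_rows(
  targets=[
    [[0.04,0.0,0,0],[0.08,0.0,0,0],[0.12,0.0,0,0],[0.12,0,0,0]],
  ],
)

```text
t: 40.83
eef_pos: [0.5096, -0.28, 0.3263]
ee_rot: [3.139, 0.001, -1.624]
force: [-0.8, 1.0, -1.4]
width: 0.0302
```

```bash
cat >> m.py <<'E'
def heights(n,p,d):
    X=cloud(n,d)
    for nm,c in (('s-',(.5891,.0188)),('s+',(.5949,.1386)),('r-',(.5271,.0218)),('r+',(.5329,.1416))):
        rr=np.hypot(X[:,:,0]-c[0],X[:,:,1]-c[1])
        f=(rr<.027)&(X[:,:,2]>.0325)&(X[:,:,2]<.043); b=(rr<.022)&(X[:,:,2]>.050)&(X[:,:,2]<.064)
        A=np.c_[X[f][:,:2]-X[f][:,:2].mean(0),np.ones(f.sum())]; co=np.linalg.lstsq(A,X[f][:,2],rcond=None)[0]
        print(n,nm,'flange',f.sum(),(X[f].mean(0)*1000-np.r_[np.array(c)*1000,0]).round(1),'slope',co[:2].round(3),'boss',b.sum(),(X[b].mean(0)*1000-np.r_[np.array(c)*1000,0]).round(1))
E
python3 - <<'E'
from m import *
p,d=grab('top'); heights('top',p,d)
q,d=grab('side'); heights('side',q,d)
a=cv2.resize(p[215:285,230:330],None,fx=6,fy=6,interpolation=cv2.INTER_CUBIC)[:,:,::-1]
cv2.imwrite('pics/chk2.png',a)
E
```

```text
top s- flange 145 [-1.6  2.2 35.3] slope [-0.009  0.01 ] boss 36 [-1.   1.6 55.8]
top s+ flange 169 [-5.  -1.5 37.2] slope [-0.092 -0.012] boss 43 [-2.9 -3.2 56.4]
top r- flange 135 [-1.4  3.8 35.2] slope [-0.011 -0.029] boss 25 [-1.2  1.5 54.1]
top r+ flange 172 [-2.7 -2.7 37. ] slope [-0.031 -0.093] boss 30 [ 0.  -1.3 57. ]
side s- flange 80 [-10.3  -3.   35.8] slope [ 0.068 -0.016] boss 29 [-3.3 -2.9 54.3]
side s+ flange 97 [-6.4 -8.1 37. ] slope [-0.114 -0.001] boss 30 [-4.7 -5.8 55.7]
side r- flange 118 [-2.5 -4.1 34.7] slope [-0.027 -0.034] boss 25 [-3.5 -3.6 53.5]
side r+ flange 101 [-3.7 -8.9 37.1] slope [-0.063 -0.092] boss 24 [-3.3 -5.  55.6]
```

View pics/chk2.png

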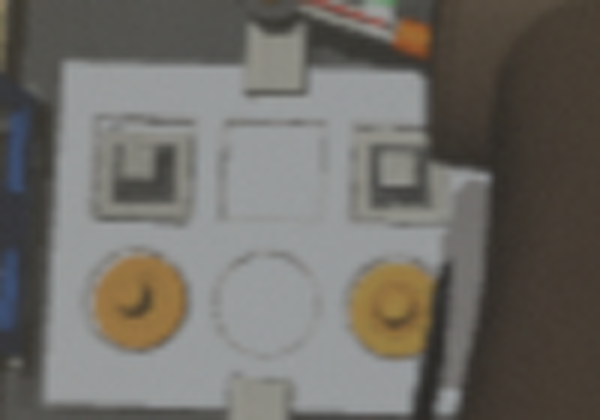

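Both +y blanks sit on their rims. The round at (140,302) is about 2 mm too far right (-y); the square at (145,175) is about 3 mm too low in the picture (-x) and 1 mm right. The -y pair is home. I'll regrasp and shift each, starting with the round.

>>> play_rows(
  targets=[
    [[-0.06,0,0,0],[-0.12,0,0,0],[-0.18,0,0,0],[-0.24,0,0,0],[-0.3,0,0,0]],
  ],
)

```text
t: 41.55
eef_pos: [0.5245, 0.0245, 0.3277]
ee_rot: [3.141, 0.0, -1.619]
force: [1.5, 0.0, 0.2]
width: 0.0302
```

>>> play_rows(
  targets=[
    [[-0.05,0.0,0,0],[-0.1,0.0,0,0],[-0.12,0.0,0,0],[-0.12,0,0.04,0],[-0.12,0,0.06,0]],
  ],
)

```text
t: 42.18
eef_pos: [0.53, 0.1419, 0.2659]
ee_rot: [3.139, -0.001, -1.619]
force: [-0.9, 0.2, 0.0]
width: 0.03
```

>>> play_rows(
  targets=[
    [[0,0,0,0],[0,0,0,0]],
  ],
)

```text
t: 42.42
eef_pos: [0.5315, 0.1417, 0.2685]
ee_rot: [-3.141, 0.0, -1.62]
force: [0.4, -0.1, 0.1]
width: 0.0297
```

Run:
```python
from m import *
to(.5325,.1403,.0425,-1.619)
```

```text
d(mm) [ 1.3 -1.  47.9] deg -0.0 | tips now [0.5315 0.1417 0.0904] yaw -1.62 tilt [-0.001  0.   ] F [ 0.4 -0.1  0.1] w 0.0297 t 42.42
```

>>> play_rows(
  targets=[
    [[0.0013,-0.001,0.02,0],[0.0013,-0.001,0.038,0],[0.0013,-0.001,0.047,0],[0.0013,-0.001,0.047,0]],
  ],
)

```text
t: 42.92
eef_pos: [0.5324, 0.1401, 0.221]
ee_rot: [-3.141, -0.0, -1.62]
force: [-0.1, -0.6, 0.9]
width: 0.0302
```

>>> play_rows(
  targets=[
    [[0,0,0,0],[0,0,0,0],[0,0,0,0],[0,0,0,0]],
  ],
  grip=255,
  newtons=6,
)

```text
t: 43.42
eef_pos: [0.533, 0.1405, 0.2215]
ee_rot: [-3.139, 0.001, -1.62]
force: [3.4, -0.6, 3.9]
width: 0.016
```

>>> play_rows(
  targets=[
    [[-0.001,0,0,0],[-0.002,0,0,0],[-0.0025,0,0,0],[-0.0025,0,0,0]],
  ],
)

```text
t: 43.92
eef_pos: [0.5328, 0.1423, 0.2213]
ee_rot: [-3.141, -0.001, -1.62]
force: [2.9, -4.1, 6.1]
width: 0.0158
```

Run:
```python
from m import *
to(.5325,.1403,.0425,-1.619)
```

```text
d(mm) [2.  0.2 0.7] deg -0.0 | tips now [0.5328 0.1423 0.0432] yaw -1.62 tilt [-0.001 -0.001] F [ 2.9 -4.1  6.1] w 0.0158 t 43.92
```

>>> play_rows(
  targets=[
    [[0,0,0,0],[0,0,0,0],[0,0,-0.012,0],[0,0,-0.024,0],[0,0,-0.03,0]],
  ],
  grip=185,
)

```text
t: 44.55
eef_pos: [0.5326, 0.1428, 0.2521]
ee_rot: [-3.14, 0.001, -1.62]
force: [-1.1, -0.4, -0.8]
width: 0.0242
```

>>> play_rows(
  targets=[
    [[0,0,0,0],[0,0,0,0],[0,0,0,0],[0,0,0.008,0],[0,0,0.013,0]],
  ],
  grip=255,
)

```text
t: 45.18
eef_pos: [0.5322, 0.1425, 0.2367]
ee_rot: [3.141, -0.001, -1.62]
force: [-0.7, -0.3, 1.0]
width: 0.0002
```

>>> play_rows(
  targets=[
    [[0,0,0.002,0],[0,0,0.004,0],[0,0,0.004,0]],
  ],
)

```text
t: 45.55
eef_pos: [0.5325, 0.1425, 0.2339]
ee_rot: [-3.141, 0.0, -1.62]
force: [0.1, 0.2, 0.1]
width: 0.0006
```

Run:
```python
from m import *
to(.5325,.1403,.0425,-1.619)
```

```text
d(mm) [ 2.2 -0.1 13.3] deg -0.1 | tips now [0.5325 0.1425 0.0558] yaw -1.62 tilt [-0.  0.] F [0.1 0.2 0.1] w 0.0006 t 45.55
```

>>> play_rows(
  targets=[
    [[0,0,0.001,0],[0,0,0.002,0],[0,0,0.003,0],[0,0,0.003,0]],
  ],
)

```text
t: 46.05
eef_pos: [0.5325, 0.1427, 0.2331]
ee_rot: [-3.141, -0.0, -1.619]
force: [-11.6, -0.7, 29.4]
width: 0.0004
```

>>> play_rows(
  targets=[
    [[0,0,-0.03,0],[0,-0.03,-0.04,0],[0,-0.06,-0.04,0],[0.006,-0.06,-0.04,0]],
  ],
  grip=168,
)

```text
t: 46.55
eef_pos: [0.5935, 0.1338, 0.2699]
ee_rot: [3.142, -0.0, -1.621]
force: [-0.6, -0.7, 0.8]
width: 0.0292
```

Run:
```python
from m import *
to(.592,.1368,.0425,-1.619)
```

```text
d(mm) [-3.   1.6 49.3] deg -0.1 | tips now [0.5935 0.1338 0.0918] yaw -1.621 tilt [-0. -0.] F [-0.6 -0.7  0.8] w 0.0292 t 46.55
```

The round is home (tamping contact at tips 0.055). Now the square, the same way.

>>> play_rows(
  targets=[
    [[-0.003,0.0016,0.02,0],[-0.003,0.0016,0.038,0],[-0.003,0.0016,0.049,0],[-0.003,0.0016,0.049,0]],
  ],
)

```text
t: 47.05
eef_pos: [0.5901, 0.1365, 0.2207]
ee_rot: [3.14, -0.001, -1.62]
force: [-0.8, -0.8, 0.6]
width: 0.0296
```

>>> play_rows(
  targets=[
    [[0,0,0,0],[0,0,0,0],[0,0,0,0],[0,0,0,0]],
  ],
  grip=255,
  newtons=6,
)

```text
t: 47.55
eef_pos: [0.591, 0.1369, 0.2224]
ee_rot: [-3.14, 0.001, -1.62]
force: [0.3, 0.3, 2.6]
width: 0.0175
```

>>> play_rows(
  targets=[
    [[-0.0005,-0.001,0,0],[-0.001,-0.002,0,0],[-0.001,-0.0028,0,0],[-0.001,-0.0028,0,0]],
  ],
)

```text
t: 48.05
eef_pos: [0.593, 0.1374, 0.222]
ee_rot: [3.141, -0.001, -1.62]
force: [-2.7, -0.7, 7.7]
width: 0.0171
```

Run:
```python
from m import *
to(.592,.1368,.0425,-1.619)
```

```text
d(mm) [0.7 1.  1.4] deg -0.1 | tips now [0.593  0.1374 0.0439] yaw -1.62 tilt [-0.001 -0.001] F [-2.7 -0.7  7.7] w 0.0171 t 48.05
```

>>> play_rows(
  targets=[
    [[0,-0.001,0,0],[-0.0005,-0.0017,0,0],[-0.0005,-0.0017,0,0]],
  ],
)

```text
t: 48.42
eef_pos: [0.5947, 0.1377, 0.2219]
ee_rot: [3.14, -0.001, -1.62]
force: [-3.8, 0.1, 6.6]
width: 0.017
```

Run:
```python
from m import *
to(.592,.1368,.0425,-1.619)
```

```text
d(mm) [1.  2.7 1.3] deg -0.1 | tips now [0.5947 0.1377 0.0438] yaw -1.62 tilt [-0.001 -0.001] F [-3.8  0.1  6.6] w 0.017 t 48.42
```

>>> play_rows(
  targets=[
    [[0,0,0,0],[0,0,0,0],[0,0,-0.012,0],[0,0,-0.024,0],[0,0,-0.03,0]],
  ],
  grip=185,
)

```text
t: 49.05
eef_pos: [0.5955, 0.1382, 0.2532]
ee_rot: [-3.14, 0.001, -1.62]
force: [-1.4, 0.6, 0.7]
width: 0.0242
```

>>> play_rows(
  targets=[
    [[0,0,0,0],[0,0,0,0],[0,0,0,0],[0,0,0.008,0],[0,0,0.013,0]],
  ],
  grip=255,
)

```text
t: 49.68
eef_pos: [0.595, 0.1379, 0.2377]
ee_rot: [3.141, -0.0, -1.62]
force: [-0.1, -0.3, 0.2]
width: 0.0005
```

Run:
```python
from m import *
to(.592,.1368,.055,-1.619)
```

```text
d(mm) [1.3 2.9 4.6] deg -0.1 | tips now [0.595  0.1379 0.0596] yaw -1.62 tilt [-0.001 -0.   ] F [-0.1 -0.3  0.2] w 0.0005 t 49.67
```

>>> play_rows(
  targets=[
    [[0,0,0.0015,0],[0,0,0.003,0],[0,0,0.0035,0],[0,0,0.0035,0]],
  ],
)

```text
t: 50.18
eef_pos: [0.5949, 0.1379, 0.2361]
ee_rot: [3.141, -0.0, -1.62]
force: [-4.1, -0.8, 8.1]
width: 0.0003
```

>>> play_rows(
  targets=[
    [[0,0,0.001,0],[0,0,0.002,0],[0,0,0.0025,0],[0,0,0.0025,0]],
  ],
)

```text
t: 50.68
eef_pos: [0.5949, 0.1379, 0.2357]
ee_rot: [-3.141, -0.0, -1.619]
force: [-10.9, -1.3, 25.4]
width: 0.0004
```

Run:
```python
from m import *
to(.592,.1368,.055,-1.619)
```

```text
d(mm) [1.2 2.8 2.6] deg -0.0 | tips now [0.5949 0.1379 0.0576] yaw -1.619 tilt [-0.001 -0.   ] F [-10.9  -1.3  25.4] w 0.0004 t 50.67
```

Still 2.6 mm high. Back off and measure once more.

>>> play_rows(
  targets=[
    [[0,0,-0.04,0],[0.03,0,-0.09,0],[0.09,0,-0.09,0],[0.15,0,-0.09,0],[0.21,0,-0.09,0]],
  ],
  grip=168,
)

```text
t: 51.3
eef_pos: [0.5846, -0.0733, 0.3232]
ee_rot: [-3.14, 0.0, -1.619]
force: [1.2, 0.0, 0.1]
width: 0.0295
```

>>> play_rows(
  targets=[
    [[0.06,0.01,0,0],[0.12,0.02,0,0],[0.18,0.03,0,0],[0.22,0.04,0,0],[0.22,0.04,0,0]],
  ],
)

```text
t: 51.92
eef_pos: [0.5329, -0.2921, 0.3225]
ee_rot: [3.141, -0.0, -1.624]
force: [0.1, 0.2, 0.4]
width: 0.03
```

Run:
```python
from m import *
p,d=grab('top'); heights('top',p,d)
q,d2=grab('side'); heights('side',q,d2)
a=cv2.resize(p[220:280,233:313],None,fx=8,fy=8,interpolation=cv2.INTER_CUBIC)[:,:480]
b=cv2.resize(q[200:260,255:325],None,fx=8,fy=8,interpolation=cv2.INTER_CUBIC)[:,:320]
cv2.imwrite('pics/chk3.png',np.hstack([a,b])[:,:,::-1])
print(proj('top',[[.5949,.1386,.032]]),proj('side',[[.5949,.1386,.032]]))
```

```text
top s- flange 154 [-2.2  0.8 35.3] slope [-0.002 -0.002] boss 35 [-1.1  1.7 55.3]
top s+ flange 169 [-4.8 -0.9 37.2] slope [-0.093 -0.019] boss 41 [-2.2 -2.1 56.9]
top r- flange 156 [-2.2  0.6 35.2] slope [-0.004  0.009] boss 27 [-1.6  1.4 55.2]
top r+ flange 153 [-0.4 -2.4 35.3] slope [-0.008  0.001] boss 26 [ 0.1 -1.9 54.8]
side s- flange 113 [-3.7 -5.2 35.1] slope [-0.025 -0.03 ] boss 29 [-3.8 -3.1 54.6]
side s+ flange 100 [-6.7 -6.2 37. ] slope [-0.097 -0.006] boss 29 [-4.3 -5.1 55.8]
side r- flange 108 [-3.  -4.4 34.8] slope [-0.01  -0.009] boss 24 [-3.5 -3.6 53.8]
side r+ flange 92 [-3.1 -5.5 34.6] slope [ 0.014 -0.032] boss 21 [-2.7 -4.2 53.6]
[[253.55210642 242.54424151]] [[299.60096383 217.17785643]]
```

View pics/chk3.png

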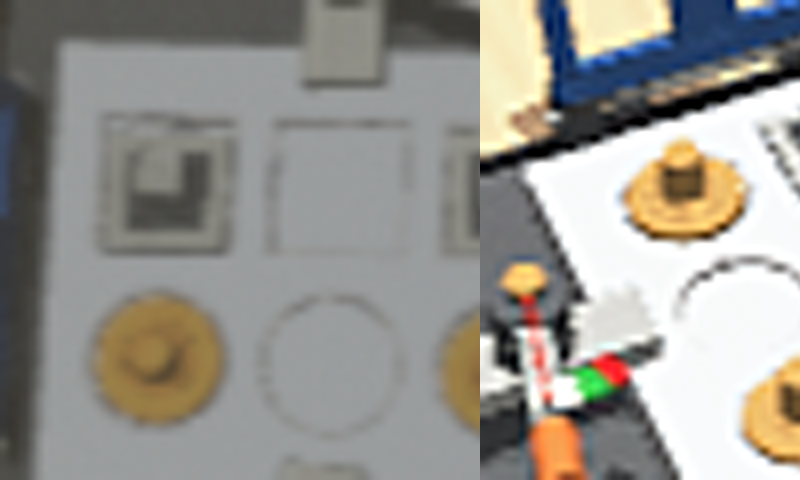

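Three are home. The square at (165,185) still leans, its -x edge on the rim. I'll regrasp it firmly, which squares it up, lift clear, and re-enter at x = 0.595.

>>> play_rows(
  targets=[
    [[-0.06,-0.01,0,0],[-0.12,-0.02,0,0],[-0.18,-0.03,0,0],[-0.24,-0.04,0,0],[-0.3,-0.04,0,0]],
  ],
)

```text
t: 52.65
eef_pos: [0.5891, 0.0117, 0.3229]
ee_rot: [-3.141, 0.0, -1.618]
force: [0.3, 0.1, 0.1]
width: 0.0297
```

>>> play_rows(
  targets=[
    [[-0.06,0,0,0],[-0.12,0.0,0,0],[-0.13,0.0,0.03,0],[-0.13,0.0,0.06,0],[-0.13,0.0,0.06,0]],
  ],
)

```text
t: 53.28
eef_pos: [0.5939, 0.1392, 0.2606]
ee_rot: [3.138, -0.002, -1.618]
force: [0.2, 0.1, 0.3]
width: 0.0298
```

>>> play_rows(
  targets=[
    [[0,0,0,0],[0,0,0,0]],
  ],
)

```text
t: 53.52
eef_pos: [0.5956, 0.1383, 0.2643]
ee_rot: [-3.139, 0.001, -1.62]
force: [0.4, 0.3, 1.4]
width: 0.0294
```

Run:
```python
from m import *
to(.593,.138,.044,-1.619)
```

```text
d(mm) [ 0.4  2.7 42.2] deg -0.1 | tips now [0.5956 0.1383 0.0862] yaw -1.62 tilt [-0.002  0.001] F [0.4 0.3 1.4] w 0.0294 t 53.52
```

>>> play_rows(
  targets=[
    [[0.0004,0.0025,0.02,0],[0.0004,0.0025,0.035,0],[0.0004,0.0025,0.042,0],[0.0004,0.0025,0.042,0]],
  ],
)

```text
t: 54.02
eef_pos: [0.5928, 0.1376, 0.2204]
ee_rot: [3.141, -0.001, -1.62]
force: [0.2, 0.7, -0.0]
width: 0.0304
```

>>> play_rows(
  targets=[
    [[0,0,0,0],[0,0,0,0],[0,0,0,0],[0,0,0,0],[0,0,-0.012,0]],
  ],
  grip=255,
  newtons=30,
)

```text
t: 54.65
eef_pos: [0.5922, 0.1375, 0.2321]
ee_rot: [3.14, -0.001, -1.621]
force: [-0.5, -0.3, 0.1]
width: 0.0157
```

>>> play_rows(
  targets=[
    [[0,0,0,0],[0,0,0,0]],
  ],
)

```text
t: 54.9
eef_pos: [0.5925, 0.1377, 0.2326]
ee_rot: [3.141, 0.0, -1.62]
force: [-0.0, 0.6, -1.2]
width: 0.0162
```

Run:
```python
from m import *
to(.595,.138,.044,-1.619)
q,d=grab('side','x.png'); X=cloud('side',d)
p,d1=grab('top')
b=cv2.resize(q[185:245,265:335],None,fx=9,fy=9,interpolation=cv2.INTER_CUBIC)
cv2.imwrite('pics/chk4.png',b[:,:,::-1])
```

```text
d(mm) [-0.4 -2.4 10.5] deg -0.1 | tips now [0.5925 0.1377 0.0545] yaw -1.62 tilt [-0.  0.] F [-0.   0.6 -1.2] w 0.0162 t 54.9
```

View pics/chk4.png

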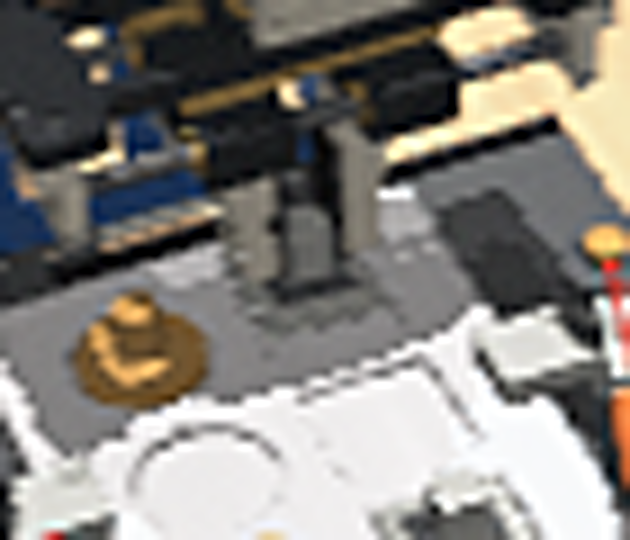

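The square hangs upright over its pocket (flange around (315,305)). Shift +2.4 mm in x and lower gently.

>>> play_rows(
  targets=[
    [[0,-0.0024,0,0],[0,-0.0024,0.004,0],[0,-0.0024,0.006,0],[0,-0.0024,0.008,0],[0,-0.0024,0.008,0]],
  ],
)

```text
t: 55.62
eef_pos: [0.595, 0.1376, 0.2244]
ee_rot: [3.141, -0.0, -1.62]
force: [0.1, 0.7, -1.2]
width: 0.016
```

>>> play_rows(
  targets=[
    [[0,0,0.0015,0],[0,0,0.003,0],[0,0,0.003,0]],
  ],
)

```text
t: 56.0
eef_pos: [0.5952, 0.1377, 0.2221]
ee_rot: [-3.141, 0.0, -1.62]
force: [0.2, -0.9, 2.6]
width: 0.016
```

Run:
```python
from m import *
to(.595,.138,.042,-1.619)
```

```text
d(mm) [-0.3  0.2  2. ] deg -0.1 | tips now [0.5952 0.1377 0.044 ] yaw -1.62 tilt [-0.001  0.   ] F [ 0.2 -0.9  2.6] w 0.016 t 56.0
```

Contact at rim height; search in y with light contact, +y first.

>>> play_rows(
  targets=[
    [[-0.0004,0,0,0],[-0.0008,0,0,0],[-0.0012,0,0,0],[-0.0016,0,0,0],[-0.0016,0,0,0]],
  ],
)

```text
t: 56.62
eef_pos: [0.5954, 0.1391, 0.222]
ee_rot: [-3.141, -0.0, -1.62]
force: [0.0, -2.8, 5.1]
width: 0.016
```

Run:
```python
from m import *
to(.595,.138,.042,-1.619)
```

```text
d(mm) [1.1 0.3 1.9] deg -0.1 | tips now [0.5954 0.1391 0.0439] yaw -1.62 tilt [-0.001 -0.   ] F [ 0.  -2.8  5.1] w 0.016 t 56.62
```

>>> play_rows(
  targets=[
    [[0,0,0.001,0],[0,0,0.001,0],[0,0,0.001,0]],
  ],
)

```text
t: 57.0
eef_pos: [0.5955, 0.1391, 0.2217]
ee_rot: [-3.14, -0.0, -1.62]
force: [-1.5, -2.8, 10.2]
width: 0.0162
```

Run:
```python
from m import *
to(.595,.138,.042,-1.619)
```

```text
d(mm) [1.1 0.4 1.6] deg -0.0 | tips now [0.5955 0.1391 0.0436] yaw -1.62 tilt [-0.001 -0.   ] F [-1.5 -2.8 10.2] w 0.0162 t 57.0
```

>>> play_rows(
  targets=[
    [[0.0006,0,-0.0006,0],[0.0014,0,-0.0006,0],[0.002,0,-0.0004,0],[0.0026,0,-0.0002,0],[0.0026,0,0,0]],
  ],
)

```text
t: 57.62
eef_pos: [0.5956, 0.1376, 0.2217]
ee_rot: [-3.139, 0.002, -1.62]
force: [-1.8, 3.2, 9.3]
width: 0.0163
```

Run:
```python
from m import *
to(.595,.138,.042,-1.619)
```

```text
d(mm) [-0.4  0.6  1.6] deg -0.0 | tips now [0.5956 0.1376 0.0436] yaw -1.62 tilt [-0.002  0.002] F [-1.8  3.2  9.3] w 0.0163 t 57.62
```

>>> play_rows(
  targets=[
    [[0.0006,0,0,0],[0.0014,0,0,0],[0.002,0,0,0],[0.002,0,0,0]],
  ],
)

```text
t: 58.12
eef_pos: [0.5956, 0.1362, 0.221]
ee_rot: [-3.139, 0.003, -1.62]
force: [0.3, 6.9, 2.2]
width: 0.0157
```

Run:
```python
from m import *
to(.595,.138,.042,-1.619)
```

```text
d(mm) [-1.8  0.7  0.9] deg -0.1 | tips now [0.5956 0.1362 0.0429] yaw -1.62 tilt [-0.003  0.003] F [0.3 6.9 2.2] w 0.0157 t 58.12
```

It's dropping in (Fz fell, side wall felt). Ease back slightly and lower.

>>> play_rows(
  targets=[
    [[-0.0006,0,0,0],[-0.0006,0,0.0015,0],[-0.0006,0,0.003,0],[-0.0006,0,0.0045,0],[-0.0006,0,0.0045,0]],
  ],
)

```text
t: 58.75
eef_pos: [0.595, 0.1366, 0.2183]
ee_rot: [-3.14, 0.002, -1.619]
force: [-8.6, 7.8, 19.1]
width: 0.0159
```

Run:
```python
from m import *
to(.595,.138,.042,-1.619)
```

```text
d(mm) [-1.4  0.1 -1.8] deg -0.0 | tips now [0.595  0.1366 0.0402] yaw -1.619 tilt [-0.002  0.002] F [-8.6  7.8 19.1] w 0.0159 t 58.75
```

>>> play_rows(
  targets=[
    [[-0.0006,0.0006,-0.0015,0],[-0.0006,0.0006,-0.0015,0]],
  ],
)

```text
t: 59.0
eef_pos: [0.5947, 0.1368, 0.2183]
ee_rot: [-3.14, 0.002, -1.62]
force: [-2.4, 6.2, 6.9]
width: 0.0156
```

>>> play_rows(
  targets=[
    [[0,0,0,0],[0,0,0,0],[0,0,-0.012,0],[0,0,-0.024,0],[0,0,-0.03,0]],
  ],
  grip=185,
)

```text
t: 59.62
eef_pos: [0.5947, 0.1359, 0.2491]
ee_rot: [-3.14, 0.001, -1.62]
force: [-0.2, 0.5, -1.1]
width: 0.0242
```

>>> play_rows(
  targets=[
    [[0,0,0,0],[0,0,0,0],[0,0,0,0],[0,0,0.006,0],[0,0,0.01,0]],
  ],
  grip=255,
)

```text
t: 60.25
eef_pos: [0.5942, 0.1358, 0.2369]
ee_rot: [3.141, -0.0, -1.62]
force: [0.2, 0.5, 0.2]
width: 0.001
```

Run:
```python
from m import *
to(.595,.138,.055,-1.619)
```

```text
d(mm) [-2.3 -0.7  3.8] deg -0.1 | tips now [0.5942 0.1358 0.0588] yaw -1.62 tilt [-0.001 -0.   ] F [0.2 0.5 0.2] w 0.001 t 60.25
```

>>> play_rows(
  targets=[
    [[0,0,0.002,0],[0,0,0.003,0],[0,0,0.003,0]],
  ],
)

```text
t: 60.62
eef_pos: [0.5944, 0.1359, 0.2346]
ee_rot: [3.142, -0.0, -1.62]
force: [0.1, -0.4, -0.3]
width: 0.0003
```

>>> play_rows(
  targets=[
    [[0,0,0.001,0],[0,0,0.002,0],[0,0,0.002,0],[0,0,0.002,0]],
  ],
)

```text
t: 61.12
eef_pos: [0.5944, 0.1359, 0.2334]
ee_rot: [-3.141, 0.0, -1.62]
force: [-2.4, 0.6, 5.2]
width: 0.0005
```

>>> play_rows(
  targets=[
    [[0,0,-0.04,0],[0.03,0,-0.09,0],[0.09,0,-0.09,0],[0.15,0,-0.09,0],[0.21,0,-0.09,0]],
  ],
)

```text
t: 61.75
eef_pos: [0.5836, -0.0754, 0.3231]
ee_rot: [-3.141, 0.0, -1.619]
force: [0.3, -1.1, -0.2]
width: 0.0006
```

>>> play_rows(
  targets=[
    [[0.06,0.01,0,0],[0.12,0.02,0,0],[0.18,0.03,0,0],[0.22,0.04,0,0],[0.22,0.04,0,0]],
  ],
)

```text
t: 62.38
eef_pos: [0.532, -0.2942, 0.3224]
ee_rot: [3.141, -0.0, -1.624]
force: [0.3, 1.3, -0.9]
width: 0.0007
```

Run:
```python
from m import *
p,d=grab('top','top2.png'); heights('top',p,d)
q,d2=grab('side'); heights('side',q,d2)
X=cloud('top',d)
hsv=cv2.cvtColor(p,cv2.COLOR_RGB2HSV)
m=(hsv[:,:,0]>100)&(hsv[:,:,0]<125)&(hsv[:,:,1]>90)&(X[:,:,1]>.15)&(X[:,:,1]<.3)&(X[:,:,0]>.45)&(X[:,:,0]<.68)&(X[:,:,2]>.04)
Y=X[m]; print(len(Y)); 
for lo in np.arange(.05,.3,.03):
    k=(Y[:,2]>lo)&(Y[:,2]<lo+.03); 
    if k.sum()>4: print(lo,k.sum(),Y[k].mean(0).round(3),Y[k][:,0].min().round(3),Y[k][:,0].max().round(3))
```

```text
top s- flange 155 [-2.2  0.1 35.6] slope [-0.013  0.001] boss 34 [-1.1 -0.3 55.5]
top s+ flange 166 [-2.  -0.8 35.6] slope [-0.014 -0.007] boss 36 [-1.4 -3.4 55.5]
top r- flange 153 [-2.  -0.4 35.1] slope [-0.014  0.009] boss 27 [-1.5  1.3 54.7]
top r+ flange 147 [-1.2 -0.6 35.4] slope [ 0.027 -0.03 ] boss 27 [-0.  -1.9 55.3]
side s- flange 103 [-4.9 -5.9 35.2] slope [-0.014 -0.03 ] boss 33 [-3.7 -5.6 54. ]
side s+ flange 87 [-4.1 -6.5 35.4] slope [-0.027 -0.022] boss 24 [-4.2 -4.6 54. ]
side r- flange 116 [-3.2 -5.  34.8] slope [-0.014 -0.031] boss 23 [-3.7 -3.4 54. ]
side r+ flange 90 [-2.4 -5.5 34.9] slope [-0.005 -0.033] boss 16 [-2.  -2.9 54.1]
105
0.05 51 [0.568 0.194 0.06 ] 0.521 0.615
0.22999999999999998 52 [0.567 0.231 0.258] 0.512 0.626
```

All four blanks read home and level (flanges about 35 mm, bosses about 54–55.5 mm, both cameras). The frame's free bar is at (.567,.231,.258), about 1.75 rad. Now I go over and behind it.

>>> play_rows(
  targets=[
    [[0,0,-0.06,0],[-0.05,0,-0.12,0],[-0.1,0,-0.18,0],[-0.16,-0.01,-0.18,0],[-0.22,-0.015,-0.18,0]],
  ],
)

```text
t: 63.1
eef_pos: [0.5563, -0.0883, 0.5034]
ee_rot: [-3.138, 0.001, -1.619]
force: [0.1, -0.4, -0.4]
width: 0.0009
```

>>> play_rows(
  targets=[
    [[-0.06,-0.005,0,0],[-0.12,-0.01,0,0],[-0.18,-0.015,0,0],[-0.24,-0.02,0,0],[-0.3,-0.02,0,0]],
  ],
)

```text
t: 63.72
eef_pos: [0.5904, 0.211, 0.5014]
ee_rot: [-3.141, 0.0, -1.618]
force: [1.2, 0.5, 0.6]
width: 0.0005
```

Run:
```python
from m import *
to(.5705,.277,.32,-1.619)
```

```text
d(mm) [-65.   23.    3.3] deg 0.0 | tips now [0.5904 0.211  0.3233] yaw -1.618 tilt [-0.  0.] F [1.2 0.5 0.6] w 0.0005 t 63.73
```

>>> play_rows(
  targets=[
    [[-0.035,0.01,0,0],[-0.068,0.02,0,0],[-0.068,0.023,0.03,0],[-0.068,0.023,0.06,0],[-0.068,0.023,0.085,0]],
  ],
)

```text
t: 64.35
eef_pos: [0.5704, 0.2781, 0.4151]
ee_rot: [3.141, -0.0, -1.618]
force: [0.3, -0.1, 0.6]
width: 0.0004
```

>>> play_rows(
  targets=[
    [[0,0,0,0],[0.01,0,0,0],[0.02,0,0,0],[0.03,0,0,0],[0.04,0,0,0]],
  ],
)

```text
t: 64.97
eef_pos: [0.5697, 0.236, 0.4172]
ee_rot: [-3.14, 0.001, -1.62]
force: [0.9, 1.1, 1.1]
width: 0.0008
```

Run:
```python
from m import *
to(.564,.1267,.239,-1.619)
```

```text
d(mm) [ 1.094e+02  3.000e-01 -1.000e-01] deg -0.1 | tips now [0.5697 0.236  0.2391] yaw -1.62 tilt [-0.001  0.001] F [0.9 1.1 1.1] w 0.0008 t 64.97
```

>>> play_rows(
  targets=[
    [[0.018,0,0,0],[0.036,0,0,0],[0.054,0,0,0],[0.072,0,0,0],[0.09,0,0,0]],
  ],
)

```text
t: 65.6
eef_pos: [0.565, 0.1455, 0.4161]
ee_rot: [3.141, -0.0, -1.62]
force: [-0.2, 2.0, -1.0]
width: 0.0005
```

Run:
```python
from m import *
to(.5615,.0712,.208,-1.619)
```

```text
d(mm) [74.4 -0.2 30. ] deg -0.1 | tips now [0.565  0.1455 0.238 ] yaw -1.62 tilt [-0. -0.] F [-0.2  2.  -1. ] w 0.0005 t 65.6
```

>>> play_rows(
  targets=[
    [[0.017,0,0,0],[0.032,0,0.006,0],[0.047,0,0.013,0],[0.061,0,0.021,0],[0.074,0,0.03,0]],
  ],
)

```text
t: 66.22
eef_pos: [0.5615, 0.072, 0.3856]
ee_rot: [3.142, -0.0, -1.62]
force: [1.3, 0.9, 0.6]
width: 0.0006
```

>>> play_rows(
  targets=[
    [[0.012,0,0.01,0],[0.023,0,0.02,0],[0.033,0,0.031,0],[0.04,0,0.04,0],[0.044,0,0.046,0]],
  ],
)

```text
t: 66.85
eef_pos: [0.5592, 0.0285, 0.3395]
ee_rot: [3.141, -0.0, -1.62]
force: [-1.4, 0.3, 1.2]
width: 0.0004
```

Run:
```python
from m import *
to(.5585,.0025,.115,-1.619)
```

```text
d(mm) [26.  -0.7 46.4] deg -0.1 | tips now [0.5592 0.0285 0.1614] yaw -1.62 tilt [-0.001 -0.   ] F [-1.4  0.3  1.2] w 0.0004 t 66.85
```

>>> play_rows(
  targets=[
    [[0.007,0,0.01,0],[0.013,0,0.02,0],[0.018,0,0.029,0],[0.022,0,0.038,0],[0.026,0,0.046,0]],
  ],
)

```text
t: 67.47
eef_pos: [0.558, 0.0028, 0.2936]
ee_rot: [3.141, -0.0, -1.62]
force: [-0.3, 0.5, 0.9]
width: 0.0007
```

>>> play_rows(
  targets=[
    [[0.003,0,0.01,0],[0.006,0,0.02,0],[0.009,0,0.03,0],[0.011,0,0.039,0],[0.012,0,0.046,0]],
  ],
)

```text
t: 68.1
eef_pos: [0.5574, -0.0092, 0.2476]
ee_rot: [3.141, -0.0, -1.62]
force: [-0.3, 0.3, 0.4]
width: 0.0004
```

Run:
```python
from m import *
to(.5565,-.014,.0425,-1.619)
q,d=grab('side','x2.png'); b=cv2.resize(q[150:300,190:390],None,fx=4,fy=4,interpolation=cv2.INTER_CUBIC)
cv2.imwrite('pics/frame.png',b[:,:,::-1])
```

```text
d(mm) [ 4.9  0.6 27. ] deg -0.1 | tips now [ 0.5574 -0.0092  0.0695] yaw -1.62 tilt [-0. -0.] F [-0.3  0.3  0.4] w 0.0004 t 68.1
```

View pics/frame.png

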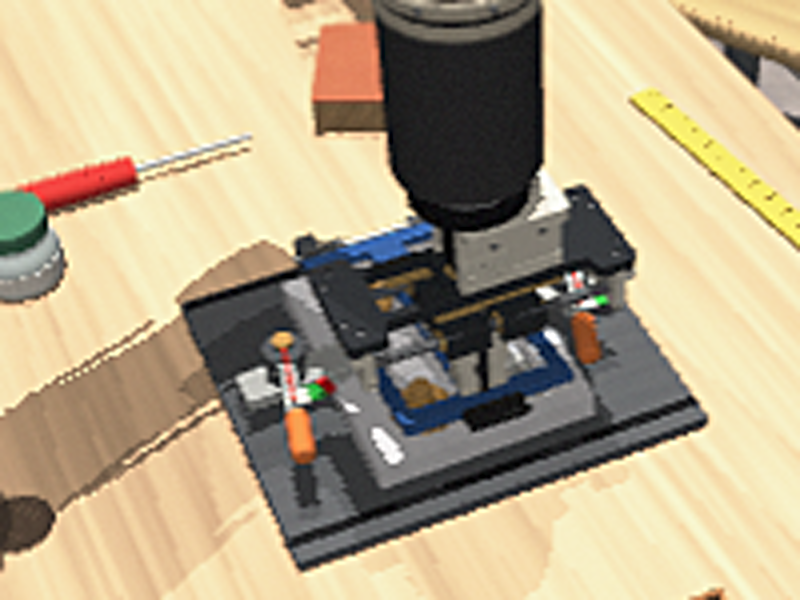

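The frame follows the fingers down and is almost shut, with its cross bar at (480,400). Press gently to the end.

>>> play_rows(
  targets=[
    [[0.002,0,0.008,0],[0.004,0,0.015,0],[0.006,0,0.021,0],[0.007,0,0.025,0],[0.007,0,0.027,0]],
  ],
)

```text
t: 68.78
eef_pos: [0.557, -0.0161, 0.221]
ee_rot: [3.141, -0.0, -1.62]
force: [-0.4, 0.1, 0.7]
width: 0.0004
```

>>> play_rows(
  targets=[
    [[0,0,0.001,0],[0,0,0.002,0],[0,0,0.002,0],[0,0,0.002,0]],
  ],
)

```text
t: 69.28
eef_pos: [0.557, -0.0161, 0.2207]
ee_rot: [-3.141, -0.0, -1.62]
force: [-5.5, -0.2, 14.9]
width: 0.0001
```

Run:
```python
from m import *
to(.5565,-.015,.0425,-1.619)
```

```text
d(mm) [-1.   0.5  0.1] deg -0.0 | tips now [ 0.557  -0.0161  0.0426] yaw -1.62 tilt [-0. -0.] F [-5.5 -0.2 14.9] w 0.0001 t 69.28
```

Contact with 15 N at tips 42.6 mm, exactly the shut height. Retreat and take a final check.

>>> play_rows(
  targets=[
    [[0,0,-0.03,0],[0,0,-0.08,0],[0.05,0,-0.12,0],[0.11,0.01,-0.12,0],[0.17,0.02,-0.12,0]],
  ],
)

```text
t: 69.9
eef_pos: [0.5283, -0.1861, 0.3403]
ee_rot: [-3.14, 0.0, -1.619]
force: [0.3, 0.5, -0.2]
width: 0.0005
```

>>> play_rows(
  targets=[
    [[0.05,0.01,0,0],[0.1,0.02,0,0],[0.14,0.03,0,0],[0.14,0.03,0,0]],
  ],
)

```text
t: 70.4
eef_pos: [0.4908, -0.3254, 0.339]
ee_rot: [3.141, -0.0, -1.624]
force: [-0.9, 0.8, 0.2]
width: 0.0005
```

Run:
```python
from m import *
p,d=grab('top','top3.png'); X=cloud('top',d)
q,d2=grab('side'); 
hsv=cv2.cvtColor(p,cv2.COLOR_RGB2HSV)
m=(hsv[:,:,0]>100)&(hsv[:,:,0]<125)&(hsv[:,:,1]>90)&(X[:,:,1]>-.05)&(X[:,:,1]<.2)&(X[:,:,0]>.48)&(X[:,:,0]<.65)
Y=X[m]; A=np.c_[Y[:,:2]-[.561,.08],np.ones(len(Y))]
for _ in range(3):
    c=np.linalg.lstsq(A,Y[:,2],rcond=None)[0]; k=abs(A@c-Y[:,2])<.004; A,Y=A[k],Y[k]
print('frame plane',len(Y),c.round(4))
a=cv2.resize(p[195:315,210:330],None,fx=4,fy=4,interpolation=cv2.INTER_CUBIC); b=cv2.resize(q[195:295,240:340],None,fx=3.2,fy=4.8,interpolation=cv2.INTER_CUBIC)
cv2.imwrite('pics/final.png',np.hstack([a,b])[:,:,::-1])
```

```text
frame plane 1258 [-0.0026  0.0017  0.0425]
```

View pics/final.png

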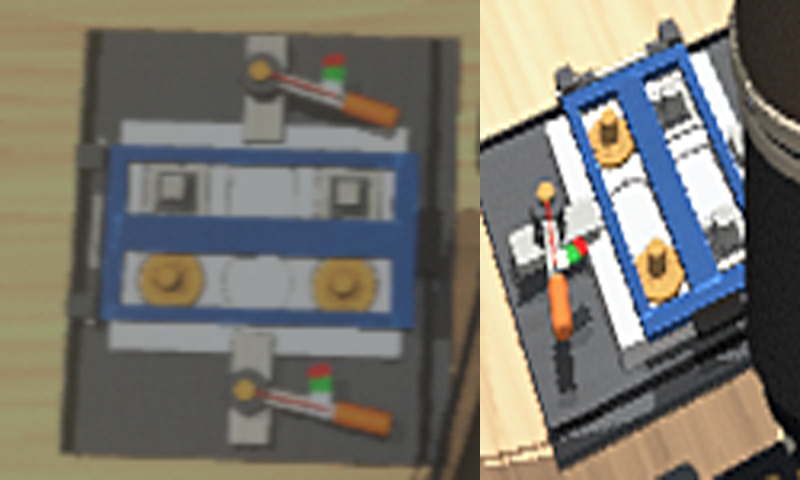

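The frame lies flat: plane at 42.5 mm, tilt under 0.003 rad. All four blanks stand through its slots, both needles are on white, and the arm is clear. Handing in.

```bash
python3 -c "
from station import job_done
print(job_done())"
```

```text
the job is handed in; nothing more can be done
None
```

The fixture is ready and the job is handed in, at about 70 s of the 210 s allowed.

- **Clamp screws:** I pushed the near lever (15–20 N, about 0.24–0.32 rad) and then the far one (15–18 N, about 0.25–0.28 rad). Each was held for over a second and let go. These angles are worked out from the push force and the geometry, because the needles were hidden under the gripper while I pushed. Afterwards both levers were back at rest with their needles on white, and I saw no turn of either screw.
- **Blanks:** the tray held two round and two square blanks, and all four went into the outer pockets of their own rows. The round and the square on the hinge side first caught on their pocket rims. I regrasped or shifted each one, and pressing on the boss tops then met resistance at home height. With the frame still open, both cameras showed all four level, with flanges about 35 mm and bosses about 54–55.5 mm above the bench. Sideways positions from depth differed by a few millimetres between the cameras, so I relied on the heights and the touch checks.
- **Frame:** I swung it shut slowly and it stopped firmly at 42.6 mm, against 42.5 mm expected. A plane fitted to the last depth picture lies at 42.5 mm, tilted by less than 0.003 rad.

The arm was clear of everything when I handed in. I steered clear of the tools, tins and pink look-alike but did not re-measure their positions.

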